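# Load the leaf jig, pin it and hold it shut

### The arm

A 6-joint arm with a two-finger parallel gripper is mounted at the origin on a cart in front of the work surface, level with it; the furniture and walls round the work are solid. World frame = base frame: x ahead of the robot, y to its left, z up, the work surface at z = 0. Lengths are in mm, angles in degrees, forces in N, time in s.
With the tool pointing down it reaches from about 300 to 850 mm from the base axis. Payload 4.2 kg.
Tool frame: the origin (TCP) lies midway between the tips of the shut fingers; the grasp point (between the pads) lies env.grip_depth behind it (env.grip_depth is the distance from the TCP to the grasp point, in mm); z points along the fingers, y is the direction in which the jaws open and shut (so a half turn about z gives the same grasp; the last joint's range is limited). The gripper opens to 91 mm and grips with 3 to 60 N. Pads are 32 mm wide; open, the fingers measure 118 mm over their backs; the gripper's body (76 mm by 178 mm) begins 60 mm behind the grasp point.
Start: joints at [-72.651, 18.312, 89.639, -0, 72.044, -1.146], TCP at [182.407, -545.317, 213.976] pointing down, gripper open.
Joint ranges: [-177.97, 177.97], [-48.28, 115.42], [12.27, 149.76], [-77.06, 257.06], [2.81, 150.46], [-146.56, 146.56]. Speed limits (degrees/s): [147.25, 147.25, 180, 180, 180, 180].

### API

Orientations are given as [roll, pitch, yaw] about the fixed x, y, z axes, in that order (R = Rz(yaw) Ry(pitch) Rx(roll)).
In Python, from workcell import env, cams, spotter gives the robot as it stands.
- The arm moves only by the tool apply_moves, never from a script. Its argument "plan" is a list of rows, each an object with "jaw": the closure, from 0 (fully open) to 1 (shut); "delta_pos": the shift along the tool's x, y, z in mm, a list of three; "spin": the turn about the tool's z in rad. In form: [{"jaw": jaw, "delta_pos": [dx, dy, dz], "spin": spin}, ...]. A call has exactly 8 rows; each row is the pose to reach, as a shift and turn from the pose measured when the call began, along the tool's axes at that moment; what a row does not reach only later rows make up. A row lasts 1/8 s, in which the tool goes at most 62.5 mm and 10.7 degrees, less where a joint would pass 70% of its speed; a pose out of reach is approached as far as the arm can. A call with a gripper value outside its range is refused whole. The fingers move at their own pace and stop on an object; "squeeze" is the grip in N (left out, the last holds). Time passes only in rows, so rows that repeat a pose let the fingers close, or fill a call up. It gives the time, the measured TCP pose, the force and the opening at its end, in the units of the state.
- env.state(): the state, without advancing time (a new reading comes with each control period).
- cams.grab_frame(name): name is "scene" or "top" or "wrist"; returns the picture (420x560x3 uint8, red, green, blue); there is no depth.
- cams.calibration(name): a dict with "camera_matrix" (3x3 intrinsics, pixels), "rvec" (rotation vector, rad) and "tvec" (3), from world to camera coordinates, as OpenCV has them. Camera axes: x right, y down, z forward; pixel columns grow to the right and rows downward; lengths in mm; the calibration is good to about 2 mm. A picture is of the moment at which its call begins: read the wrist's pose just before it. calibration takes no time and is no camera call; for the wrist camera it gives the pose at the moment of the call.
- env.job_done(): hands the job in, once; it reports no verdict.
Trained networks look in the newest picture that a camera, given by its name, has taken for a name from the list of things; names that differ only in an ending like _2 or _b are one class to them, and where a whole thing is asked for, a point or a joint stands for the part that bears it (a point fixed in the world has none). Each returns a list of dicts, best first, with "confidence" (0 to 1); they miss things now and then, are a little off and sometimes report something else, mostly with a low value. They report only what shows in the picture. A call takes as long as a camera call.
- spotter.masks_of(camera, target): "region" (420x560 bool, what is visible of it) and "extent" ([left, top, right, bottom] in pixels, round what is visible of it).
The state is a dict: "time_s": time; "qpos": joint angles; "qvel": joint speeds; "effort": joint torques, N m; "ee_pos": TCP position; "ee_rot": TCP orientation; "force": force on the tool from outside, world axes, zero at the start; "torque": the same for the moment, N m; "gripper_width": finger opening in mm.
Only numpy, scipy, OpenCV 4.12 (cv2) and the standard library are available. Lean on these libraries where they do the work, as an engineer would, in place of code of your own. Each camera call takes 0.05 s, during which the arm holds its last target.

### The job

Stand the green-tagged bar stub upright, fully down in the square socket block of the blue leaf jig, and put the red-tagged stub into the round reject tin with the red band. Then swing the jig's hinged leaf shut over the stub, take the black-knobbed pin from its wooden holder and push it down through the hole in the leaf into the hole below it until its collar sits on the leaf and squeezes the leaf fully shut against its rubber buffers. Finish while still holding and pressing the pin down, with the leaf squeezed shut, and leave the other tools on the bench where they are.

Things in the scene. Friction and masses are not known exactly. Their poses are not given: they have to be found in the camera images.
- good_stub: Loose grey steel bar stub with a GREEN painted band on its upper end; round, 22 mm diameter, 45 mm tall, 0.13 kg, standing upright on the bench. Origin at the centre of its underside, z up along it. It and the red one may stand in each other's place.
- bad_stub: Same stub, but with a RED band on its upper end (to be rejected). Origin at the centre of its underside, z up along it.
- reject_tin: Round open grey reject tin, empty, with a red band just under its rim, standing on the bench; 90 mm outside, about 70 mm clear inside, 36 mm tall, floor 3 mm thick, 0.5 kg. Origin at the centre of its underside. It and the pin holder may stand in each other's place.
- jig: Leaf jig bolted to the bench; base plate x -68 to +92, y +-45, 10 mm thick. Origin on the bench under the socket's centre, x from the pin end (robot's right) to the hinge end (left). Grey socket block 42 x 42 mm, up to z 24; blue bolster 30 x 76 mm at x -45, up to z 50, two sprung black rubber buffers on it (y +-26, up to z 61.5); two blue hinge posts at x +80, y +-38, up to z 73 mm.
- jig_nest (a point): Floor of the round socket, on its axis, at z = 10 mm of the jig. The socket is 26 mm wide, open at the top, 14 mm deep, mouth chamfered 3 mm; a seated stub reaches z = 55 mm.
- jig_hole (a point): Centre of the mouth of the pin hole in the bolster's top, 50 mm above the bench. Hole 13.5 mm wide, 30 mm deep, straight down.
- jig_hinge (a point): Middle of the leaf's hinge axis, 62 mm above the bench and 80 mm in jig x behind the socket; the axis runs along jig y.
- leaf_hole (a point): Centre of the mouth of the leaf's 13.5 mm pin hole (chamfered 2 mm) on its upper (outer) face, 125 mm from the hinge axis. With the leaf shut it lies above jig_hole, 66 mm over the bench.
- leaf (a joint): Angle of the aluminium leaf (62 mm wide, 8 thick, 8 to 144 mm from the hinge axis): 0 = fully shut, level; 1.57 upright; 1.95 leaning back, away from the socket. Starts 1.55 to 1.78. Hinge friction 0.08 N m: it stays where left. Pushed down and let go it rests on the buffers at about 0.025; about 8 N down at the pin hole squeeze it to 0. A 17.5 mm bush hole lies 80 mm from the axis.
- pin: Loose locking pin, 0.06 kg, upright in the holder. Origin at its tip, z up along it: steel shaft 10 mm diameter with an 8 mm conical nose, up to z = 34 mm; collar 26 mm diameter from 34 to 38 mm; black round knob 18 mm diameter from 38 to 74 mm, to be gripped. In the holder its tip is 6 mm, seated in the shut jig 32 mm over the bench.
- pin_tip (a point): Tip of the pin's nose.
- pin_holder: Wooden block 56 x 56 mm, 40 mm tall, fixed to the bench, with a 14 mm wide hole in the middle in which the pin stands, collar on the block's top. Origin at the centre of its underside. Mind the cream box with the raised lid, 175 mm tall, that stands between here and the stubs.
- oiler: Bystander: copper pump oil can, 64 mm wide, 125 mm tall, right of the work. Origin under its centre.
- square: Bystander: small steel try square lying flat, 116 x 113 x 12 mm. Origin under its centre.
- red_driver: Bystander: screwdriver with red handle lying flat, 82 x 150 x 25 mm. Origin under its centre. The green lamp shade (240 mm wide) hangs 550 mm over the bench above it: keep the wrist low there.
- yellow_tin: Bystander: flat yellow and green tin, 62 x 81 x 16 mm. Origin under its centre.

How it is judged (in metres and radians):
On the way, in this order (a step that is already met when the one before it is completed fails the run):
1. the green stub stands seated in the jig's socket and the red one lies or stands in the tin, the leaf still open (horizontal distance between good_stub and jig_nest below 0.006 m and z of good_stub in the frame of jig_nest below 0.004 m and angle between good_stub's own z axis and vertical below 0.15 rad and horizontal distance between bad_stub and reject_tin below 0.04 m and z of bad_stub in the frame of reject_tin below 0.035 m and angle between reject_tin's own z axis and vertical below 0.1 rad and value of joint leaf above 0.5 rad), for 0.2 s.
2. the leaf has been swung shut onto its buffers (value of joint leaf below 0.06 rad), for 0.2 s.
At the end, for the whole second after the job is handed in: Green stub in the socket (6 mm, 4 mm up, 0.15 rad); red stub in the upright tin; leaf under 0.012 rad; pin tip within 4 mm of the hole axis and over 14 mm down in the bolster, its collar pressing the leaf with over 3 N, fingers on the pin with over 2 N (horizontal distance between good_stub and jig_nest below 0.006 m and z of good_stub in the frame of jig_nest below 0.004 m and angle between good_stub's own z axis and vertical below 0.15 rad and horizontal distance between bad_stub and reject_tin below 0.04 m and z of bad_stub in the frame of reject_tin below 0.035 m and angle between reject_tin's own z axis and vertical below 0.1 rad and value of joint leaf below 0.012 rad and horizontal distance between pin_tip and jig_hole below 0.004 m and z of pin_tip in the frame of jig_hole below -0.014 m and contact force between pin and leaf above 3 N and contact force between the fingers and pin above 2 N); the arm keeps its last pose, push and grip.
It fails at once if a bystander (oil can, try square, screwdriver or yellow tin) is moved more than 30 mm (distance of any of oiler, square, red_driver, yellow_tin from where it was at the start of the episode above 0.03 m).
It also fails if it takes over 72 s, if anything falls off the work surface, if the arm or the gripper's body presses on something with over 40 N, if the wrist force passes 120 N, or if a joint passes its speed limit or range.

## Working session

There is one attempt and no reset: what is moved stays moved. The work goes in short steps, Python scripts to look and compute and a tool call to move; the robot and the scene stay as the last step left them, time stands still between calls to the robot, and variables do not carry over. Pictures are saved under pics/ and viewed, and the job is handed in when it is done.

Besides the shell and the picture viewer there is one more tool, called as name(argument=value, ...) on one line, values as JSON. apply_moves: Moves the arm, as the interface text tells. Its arguments: {"type":"object","properties":{"plan":{"type":"array"},"squeeze":{"type":"number"}},"required":["plan"]}

```bash
ls -la; mkdir -p pics; python3 - <<'E'
from workcell import env, cams, spotter
import cv2, numpy as np
print(env.state()); print(env.grip_depth)
for n in ["scene","top","wrist"]:
    f=cams.grab_frame(n); cv2.imwrite(f"pics/a_{n}.png",f[:,:,::-1])
    c=cams.calibration(n); print(n,c)
print(env.state()["time_s"])
E
```

```text
total 12
drwxr-xr-x  3 agent agent 4096 Dec  6 20:01 .
drwxr-xr-x 23 root  root  4096 Dec  6 20:01 ..
drwxr-xr-x  2 agent agent 4096 Dec  6 20:01 pics
{'time_s': 0.0, 'qpos': array([-7.26510086e+01,  1.83511789e+01,  8.97075112e+01, -1.53931079e-03,
        7.20438061e+01, -1.14656834e+00]), 'qvel': array([-0.0787029 ,  0.12227573,  0.00029457, -0.00048411,  0.01450285,
        0.0311822 ]), 'effort': array([-5.02725823e-05, -4.12457657e+01, -2.31970239e+01,  7.26535404e-02,
        4.55215154e-02, -1.47749543e-04]), 'ee_pos': array([ 182.24028378, -544.81180487,  213.11743248]), 'ee_rot': array([-1.79897495e+02, -5.87762701e-04,  1.84960351e+01]), 'force': array([-0.75664616,  0.25231636,  0.37709577]), 'torque': array([0.04358189, 0.02733986, 0.03573588]), 'gripper_width': 91.35864506822817}
18.8
scene {'camera_matrix': array([[382.73561891,   0.        , 275.8356678 ],
       [  0.        , 382.73561891, 210.64294875],
       [  0.        ,   0.        ,   1.        ]]), 'rvec': array([ 0.84525847, -2.44044484,  1.20113028]), 'tvec': array([404.27499183, 312.72024512, 809.27152917])}
top {'camera_matrix': array([[534.20424906,   0.        , 281.93881761],
       [  0.        , 534.20424906, 210.67402522],
       [  0.        ,   0.        ,   1.        ]]), 'rvec': array([ 2.14706181, -1.75108804,  0.39334222]), 'tvec': array([-170.52228767,  539.53151408, 1440.23098388])}
wrist {'camera_matrix': array([[332.8895257 ,   0.        , 277.92041415],
       [  0.        , 332.8895257 , 204.38975584],
       [  0.        ,   0.        ,   1.        ]]), 'rvec': array([-2.34812309,  1.6908925 ,  0.25023579]), 'tvec': array([-574.06766838,  -31.50922457,  392.8159025 ])}
0.15
```

View pics/a_scene.png

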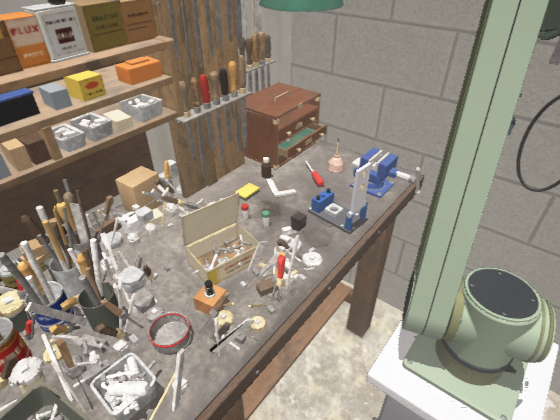

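View pics/a_top.png

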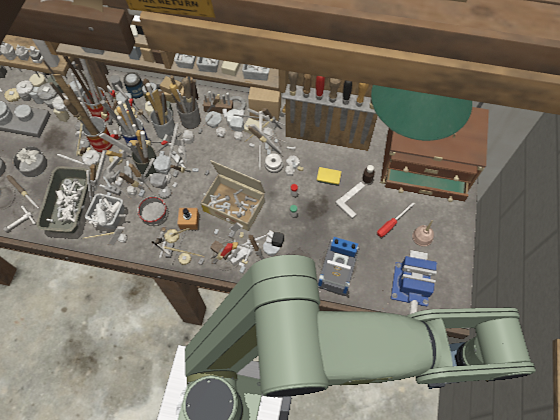

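View pics/a_wrist.png

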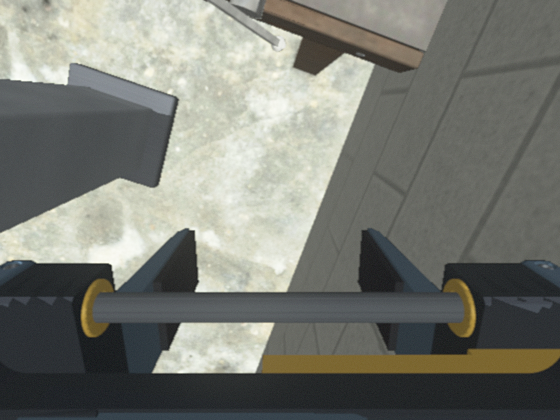

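```bash
cat > h.py <<'E'
import numpy as np, cv2
from workcell import env, cams, spotter
from scipy.spatial.transform import Rotation as R
def proj(n,P,c=None):
    c=c or cams.calibration(n)
    p,_=cv2.projectPoints(np.array(P,float).reshape(-1,1,3),c["rvec"],c["tvec"],c["camera_matrix"],None)
    return p.reshape(-1,2)
def ray(n,px,c=None):
    c=c or cams.calibration(n)
    Rm=cv2.Rodrigues(c["rvec"])[0]; o=-Rm.T@c["tvec"]
    d=Rm.T@np.linalg.inv(c["camera_matrix"])@np.array([px[0],px[1],1.0])
    return o,d/np.linalg.norm(d)
def atz(n,px,z,c=None):
    o,d=ray(n,px,c); return o+d*(z-o[2])/d[2]
def tri(l,cs={}):
    A=np.zeros((3,3));b=np.zeros(3)
    for n,px in l:
        o,d=ray(n,px,cs.get(n)); M=np.eye(3)-np.outer(d,d); A+=M;b+=M@o
    return np.linalg.solve(A,b)
E
python3 - <<'E'
from h import *
np.set_printoptions(precision=1,suppress=True)
f={n:cams.grab_frame(n) for n in ["scene","top"]}
for t in ["good_stub","bad_stub","reject_tin","jig","leaf","pin","pin_holder","oiler","square","red_driver","yellow_tin"]:
    for n in ["scene","top"]:
        for m in spotter.masks_of(n,t)[:2]:
            ys,xs=np.nonzero(m["region"])
            c=(xs.mean(),ys.mean()); print(t,n,round(m["confidence"],2),m["extent"],len(xs),np.array(c),atz(n,c,25 if 'stub' in t else 20))
print(env.state()["time_s"])
for n in ["top","scene"]:
    print(n,proj(n,[[0,0,0],[300,0,0],[600,0,0],[600,300,0],[600,-300,0]]))
E
```

```text
good_stub scene 0.66 [263.9, 209.5, 271.2, 229.2] 87 [265.4 218.1] [617.8 -79.7  25. ]
good_stub scene 0.33 [304.9, 161.7, 368.9, 234.1] 1882 [343.6 204.1] [ 469.3 -286.1   25. ]
good_stub top 0.49 [290.8, 203.8, 295.3, 216.0] 60 [292.6 210.3] [615.5 -81.8  25. ]
good_stub top 0.43 [316.1, 238.9, 356.9, 294.6] 1531 [337.8 265.7] [ 463.4 -248.8   25. ]
bad_stub scene 0.63 [262.0, 210.4, 271.3, 229.2] 103 [265.1 217.6] [620.3 -81.3  25. ]
bad_stub top 0.65 [320.5, 261.1, 354.5, 290.0] 505 [335.6 272.6] [ 440.6 -245.6   25. ]
bad_stub top 0.45 [290.0, 186.8, 298.2, 196.9] 60 [293.2 190.4] [684.9 -69.9  25. ]
reject_tin scene 0.87 [147.8, 309.7, 189.9, 352.9] 1390 [169.2 331.6] [534.3 353.7  20. ]
reject_tin top 0.59 [136.4, 194.1, 169.5, 222.8] 624 [151.6 209.7] [531.3 352.7  20. ]
jig scene 0.74 [307.3, 163.3, 367.9, 233.2] 1911 [343.8 203.9] [ 472.4 -293.6   20. ]
jig scene 0.2 [352.0, 167.3, 372.4, 216.1] 634 [359.6 187.5] [ 477.7 -406.9   20. ]
jig top 0.65 [316.1, 237.2, 356.7, 294.4] 1590 [337.5 265.7] [ 465. -248.   20.]
leaf scene 0.89 [349.3, 163.4, 372.0, 215.3] 628 [359.7 187
[... 794 characters left out ...]
uare top 0.89 [336.3, 187.1, 361.1, 215.6] 315 [348.  199.9] [ 688.9 -245.8   20. ]
red_driver scene 0.63 [302.9, 161.6, 325.9, 187.1] 140 [316. 177.] [ 629.2 -371.3   20. ]
red_driver top 0.73 [376.0, 203.2, 409.6, 234.4] 235 [388.7 224.7] [ 629.3 -382.1   20. ]
yellow_tin scene 0.5 [235.6, 183.6, 260.5, 199.1] 256 [246.8 190.9] [ 762.6 -158.1   20. ]
yellow_tin scene 0.29 [204.1, 282.4, 215.4, 299.3] 164 [208.4 289.3] [554.4 216.2  20. ]
yellow_tin top 0.61 [320.9, 165.8, 340.8, 185.0] 328 [328.1 175.6] [ 763.1 -169.8   20. ]
1.35
top [[218.7 410.8]
 [244.4 304.1]
 [266.2 213.4]
 [175.1 196.4]
 [360.2 230.9]]
scene [[467.  358.5]
 [343.3 290.6]
 [252.7 240.9]
 [170.6 307. ]
 [311.2 193.9]]
```

```bash
python3 - <<'E'
from h import *
np.set_printoptions(precision=1,suppress=True)
a=cv2.imread("pics/a_scene.png")[150:250,230:400]; b=cv2.imread("pics/a_top.png")[160:310,230:400]
cv2.imwrite("pics/z1.png",cv2.resize(a,None,fx=4.7,fy=4.7,interpolation=cv2.INTER_CUBIC))
cv2.imwrite("pics/z2.png",cv2.resize(b,None,fx=4,fy=4,interpolation=cv2.INTER_CUBIC))
c=cams.calibration("wrist");o,_=ray("wrist",(278,204)); s=env.state()
Rt=R.from_euler("xyz",s["ee_rot"],degrees=True).as_matrix()
print(Rt.T@(o-s["ee_pos"]), (cv2.Rodrigues(c["rvec"])[0]@Rt)); print(Rt)
E
```

```text
[  83.2   -0.5 -171.5] [[-0.   1.  -0. ]
 [-1.  -0.  -0.3]
 [-0.3  0.   1. ]]
[[ 0.9  0.3  0. ]
 [ 0.3 -0.9 -0. ]
 [-0.   0.  -1. ]]
```

View pics/z1.png

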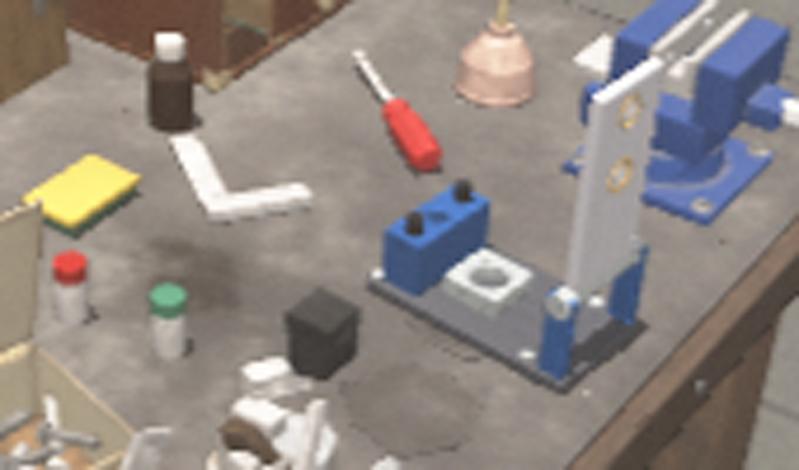

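View pics/z2.png

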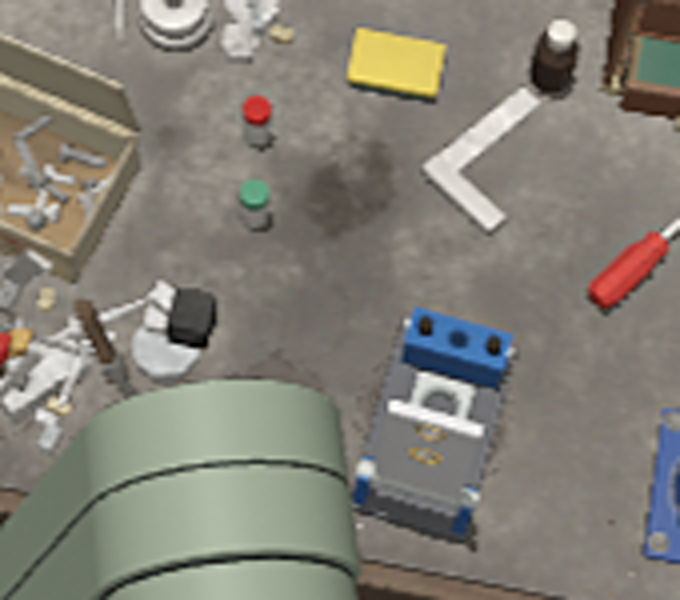

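```bash
python3 - <<'E'
from h import *
np.set_printoptions(precision=1,suppress=True)
T=lambda x,y:(x/4+230,y/4+160)
S=lambda x,y:(x/4.7+230,y/4.7+150)
for nm,t,s,z in [("hole",(459,338),(440,216),50),("sock",(440,400),(492,277),24),("bufL",(427,326),(414,222),61.5),("bufR",(494,346),(463,190),61.5),("green",(255,193),(168,297),45),("red",(257,109),(71,265),45),("leafhole",(432,432),(631,110),0),("blkcube",(192,300),(322,305),40)]:
    print(nm,atz("top",T(*t),z),atz("scene",S(*s),z),tri([("top",T(*t)),("scene",S(*s))]))
E
```

```text
hole [ 524.3 -257.6   50. ] [ 525.  -253.7   50. ] [ 526.5 -257.6   46.7]
sock [ 482.9 -252.3   24. ] [ 478.8 -248.2   24. ] [ 482.7 -252.7   20.5]
bufL [ 524.2 -232.4   61.5] [ 526.5 -223.3   61.5] [ 529.6 -232.1   53.8]
bufR [ 518.4 -283.4   61.5] [ 521.  -274.2   61.5] [ 523.9 -283.4   53.9]
green [613.8 -85.2  45. ] [615.7 -79.5  45. ] [618.  -84.3  39.9]
red [686.1 -72.7  45. ] [686.4 -66.8  45. ] [690.1 -71.8  39.6]
leafhole [ 465.5 -251.3    0. ] [ 520.8 -526.7    0. ] [ 398.9 -244.4  185.2]
blkcube [518.5 -55.4  40. ] [ 538.1 -138.    40. ] [488.  -62.4 111.8]
```

```bash
cat >> h.py <<'E'
def delta(pos,yaw=None,s=None):
    s=s or env.state()
    Rt=R.from_euler("xyz",s["ee_rot"],degrees=True).as_matrix()
    d=Rt.T@(np.array(pos,float)-s["ee_pos"])
    cy=np.degrees(np.arctan2(Rt[1,0],Rt[0,0]))
    sp=0 if yaw is None else -np.radians((yaw-cy+180)%360-180)
    return "d=%s spin=%.3f (pos %s yaw %.1f t=%.2f)"%(np.round(d,1),sp,np.round(s["ee_pos"],1),cy,s["time_s"])
E
python3 -c "
from h import *
print(delta([540,-190,260],-6.5))"
```

```text
d=[ 451.8 -223.5  -46. ] spin=0.436 (pos [ 182.4 -545.3  214. ] yaw 18.5 t=1.35)
```

apply_moves(plan=[{"jaw":0.4,"delta_pos":[56,-28,-20],"spin":0.06},{"jaw":0.4,"delta_pos":[112,-56,-46],"spin":0.12},{"jaw":0.4,"delta_pos":[170,-84,-46],"spin":0.18},{"jaw":0.4,"delta_pos":[226,-112,-46],"spin":0.24},{"jaw":0.4,"delta_pos":[282,-140,-46],"spin":0.3},{"jaw":0.4,"delta_pos":[340,-168,-46],"spin":0.36},{"jaw":0.4,"delta_pos":[396,-196,-46],"spin":0.42},{"jaw":0.4,"delta_pos":[452,-223,-46],"spin":0.436}])

```text
time_s: 2.35
ee_pos: [533.2, -197.1, 260.2]
ee_rot: [180.0, -0.0, -6.5]
force: [0.9, -1.6, -0.2]
gripper_width: 54.8
```

```bash
python3 - <<'E'
from h import *
np.set_printoptions(precision=1,suppress=True)
c=cams.calibration("wrist");f=cams.grab_frame("wrist"); cv2.imwrite("pics/b.png",f[:,:,::-1])
print(env.state()["qvel"],env.state()["ee_pos"])
import pickle; pickle.dump(c,open("cb.pkl","wb"))
for t,z in [("good_stub",22),("bad_stub",22),("jig",20),("leaf",100)]:
    for m in spotter.masks_of("wrist",t)[:2]:
        ys,xs=np.nonzero(m["region"]); q=(xs.mean(),ys.mean())
        print(t,round(m["confidence"],2),m["extent"],len(xs),np.array(q),atz("wrist",q,z,c))
E
```

```text
[ -4.5  -1.5   3.4  -3.4   1.1 -10.1] [ 538.5 -191.3  259.7]
good_stub 0.78 [159.8, 103.2, 188.7, 128.5] 505 [171.2 114.6] [618.2 -78.6  22. ]
bad_stub 0.68 [132.9, 32.0, 164.1, 61.4] 652 [148.   48.8] [691.6 -67.3  22. ]
jig 0.82 [288.8, 152.6, 358.8, 358.7] 8639 [319.4 225.5] [ 457.4 -242.7   20. ]
leaf 0.63 [304.2, 269.0, 352.8, 355.5] 1487 [321.4 321.9] [ 368.6 -228.5  100. ]
```

View pics/b.png

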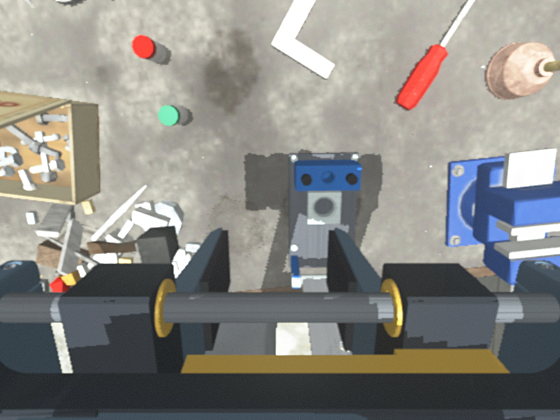

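```bash
python3 - <<'E'
from h import *
a=cv2.imread("pics/b.png")
cv2.imwrite("pics/b2.png",cv2.resize(a[145:245,275:375],None,fx=6,fy=6,interpolation=cv2.INTER_CUBIC))
cv2.imwrite("pics/b3.png",cv2.resize(a[20:140,110:210],None,fx=5,fy=5,interpolation=cv2.INTER_CUBIC))
E
```

```text
(no output)
```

View pics/b2.png

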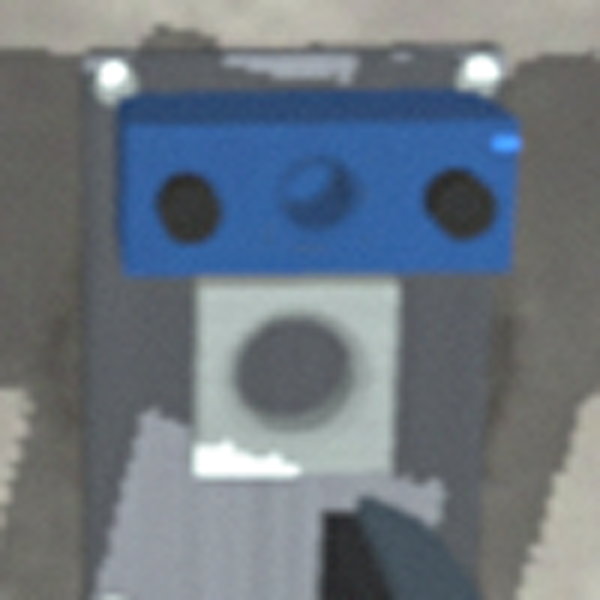

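View pics/b3.png

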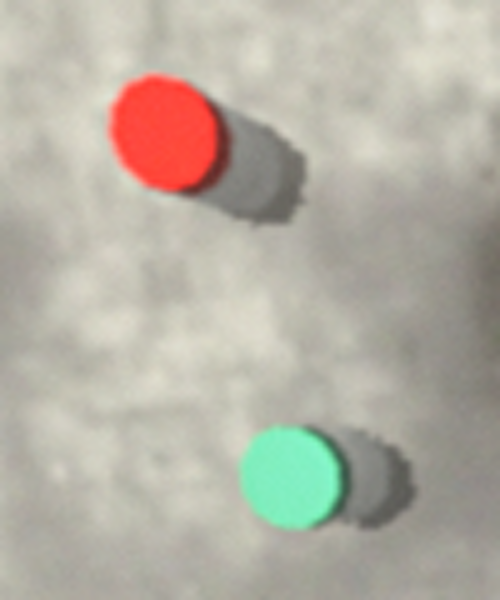

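```bash
python3 - <<'E'
from h import *
import pickle
np.set_printoptions(precision=1,suppress=True)
c=pickle.load(open("cb.pkl","rb"))
g=lambda x,y,k,ox,oy:((x+.5)/k-.5+ox,(y+.5)/k-.5+oy)
J=lambda x,y:g(x,y,6,275,145)
P={"red":(g(164,133,5,110,20),45),"green":(g(291,477,5,110,20),45),"hole":(J(319,191),50),"bufL":(J(188,208),61.5),"bufR":(J(460,205),61.5),"sock":(J(294,373),24)}
for k,(x,y) in zip("abcd",[(197,280),(400,280),(393,475),(193,475)]): P["blk"+k]=(J(x,y),24)
for k,(x,y) in zip("abcd",[(125,120),(517,115),(515,270),(125,273)]): P["bol"+k]=(J(x,y),50)
P["boltL"]=(J(114,78),12);P["boltR"]=(J(481,72),12)
W={k:atz("wrist",p,z,c) for k,(p,z) in P.items()}
for k in W: print(k,W[k])
# fit jig pose
L={"hole":(-45,0),"bufL":(-45,-26),"bufR":(-45,26),"sock":(0,0),"blka":(-21,-21),"blkb":(-21,21),"blkc":(21,21),"blkd":(21,-21),"bola":(-60,-38),"bolb":(-60,38),"bolc":(-30,38),"bold":(-30,-38)}
from scipy.optimize import least_squares
def f(q,n=None):
    r=[]
    for k,(x,y) in L.items():
        a=q[2]; r+= [q[0]+x*np.cos(a)-y*np.sin(a)-W[k][0], q[1]+x*np.sin(a)+y*np.cos(a)-W[k][1]]
    return np.array(r)
s=least_squares(f,[481,-250,np.radians(173.5)])
print(s.x,np.degrees(s.x[2]));print(f(s.x).reshape(-1,2))
print(delta([0,0,0]))
E
```

```text
red [690.5 -69.7  45. ]
green [618.1 -81.8  45. ]
hole [ 528.7 -254.5   50. ]
bufL [ 530.8 -228.1   61.5]
bufR [ 525.5 -279.3   61.5]
sock [ 483.8 -249.7   24. ]
blka [ 506.6 -230.9   24. ]
blkb [ 501.7 -273.4   24. ]
blkc [ 458.2 -269.3   24. ]
blkd [ 463.2 -226.2   24. ]
bola [ 546.8 -218.3   50. ]
bolb [ 539.2 -293.4   50. ]
bolc [ 508.4 -291.7   50. ]
bold [ 516.6 -215.3   50. ]
boltL [ 549.1 -218.2   12. ]
boltR [ 541.6 -295.    12. ]
[ 483.  -249.9    3. ] 174.18666667023402
[[-0.9  0.1]
 [-0.4 -0.4]
 [-0.4 -1. ]
 [-0.8 -0.2]
 [-0.6 -0.2]
 [ 0.1  0.5]
 [ 1.8  0.7]
 [ 1.1 -0.7]
 [-0.3  0.2]
 [-0.3 -0.3]
 [ 0.6  1. ]
 [ 0.1  0.2]]
d=[-550.3 -138.   260.2] spin=0.000 (pos [ 531.5 -198.8  259.8] yaw -6.4 t=2.60)
```

```bash
python3 - <<'E'
from h import *
np.set_printoptions(precision=1,suppress=True)
for i in range(2): print(env.state()["ee_pos"],env.state()["time_s"])
c=cams.calibration("wrist");f=cams.grab_frame("wrist"); cv2.imwrite("pics/c.png",f[:,:,::-1])
print(env.state()["ee_pos"],env.state()["qvel"])
import pickle; pickle.dump(c,open("cc.pkl","wb"))
a=cv2.imread("pics/a_scene.png")[180:290,170:270]; b=cv2.imread("pics/a_top.png")[150:240,130:300]
cv2.imwrite("pics/z3.png",np.vstack([cv2.resize(b,(680,360)),cv2.resize(a,(400,440))[0:240] if 0 else np.zeros((1,680,3),np.uint8)]))
cv2.imwrite("pics/z4.png",cv2.resize(a,None,fx=5,fy=5,interpolation=cv2.INTER_CUBIC))
E
```

```text
[ 531.5 -198.8  259.8] 2.6
[ 531.5 -198.8  259.8] 2.6
[ 531.2 -199.3  259.9] [-1.  -0.4  0.3  0.2  0.   0.3]
```

View pics/z3.png

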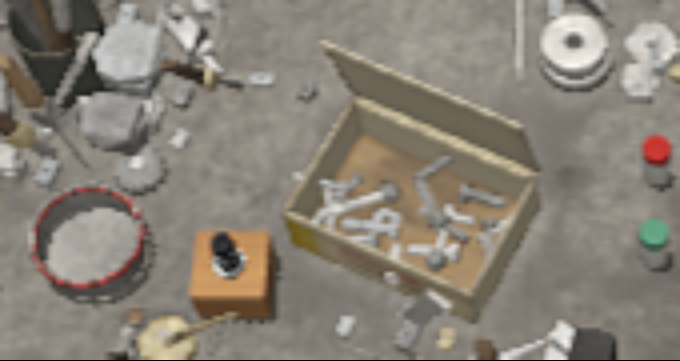

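View pics/z4.png

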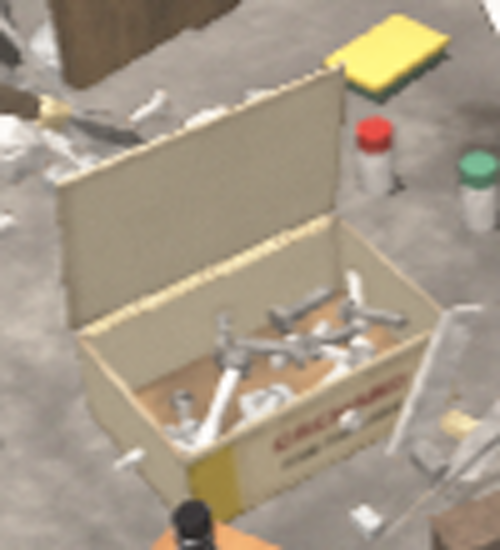

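View pics/c.png

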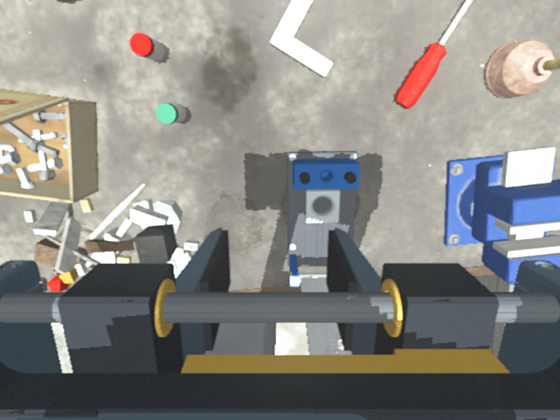

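```bash
python3 - <<'E'
from h import *
import pickle
np.set_printoptions(precision=1,suppress=True)
c=pickle.load(open("cc.pkl","rb"))
a=cv2.imread("pics/c.png"); b=cv2.imread("pics/b.png")
# shift between the two for patches (b->c) by phase correlation
def sh(x0,y0,x1,y1):
    A=cv2.cvtColor(b[y0:y1,x0:x1],6).astype(float);B=cv2.cvtColor(a[y0:y1,x0:x1],6).astype(float)
    return cv2.phaseCorrelate(A,B,cv2.createHanningWindow(A.shape[::-1],cv2.CV_64F))
print(sh(285,145,365,225),sh(120,20,180,80),sh(145,90,200,140))
hsv=cv2.cvtColor(a,cv2.COLOR_BGR2HSV)
def blob(m,x0,y0,x1,y1):
    mm=np.zeros_like(m);mm[y0:y1,x0:x1]=m[y0:y1,x0:x1]; ys,xs=np.nonzero(mm); return xs.mean(),ys.mean(),len(xs)
red=((hsv[...,0]<8)|(hsv[...,0]>172))&(hsv[...,1]>150)&(hsv[...,2]>200)
gr=(hsv[...,0]>60)&(hsv[...,0]<90)&(hsv[...,1]>90)&(hsv[...,2]>200)
r=blob(red,110,20,180,80);g=blob(gr,140,85,210,145);print(r,g)
print("red",atz("wrist",r[:2],45,c),"green",atz("wrist",g[:2],45,c))
for nm,p in [("lid R top",(265.,179.)),]:
    T=lambda x,y:(x/4+130,y/4+150); S=lambda x,y:(x/5+170,y/5+180)
    for k,t,s in [("lidRtop",(523,132),(343,68)),("lidRbase",(538,175),(335,217)),("lidLtop",(323,42),(62,185)),("boxFR",(475,318),(443,310)),("boxFL",(287,213),(188,463)),("knob",(222,243),(190,510))]:
        print(k,tri([("top",T(*t)),("scene",S(*s))]))
E
```

```text
((-1.4233595319210366, -1.1645220979009565), 1.1091307404823751) ((-1.7233618244563793, -1.9732374360547666), 0.9012544173125037) ((-1.6168899294254935, -1.4443615938096812), 0.8882229449379241)
(np.float64(140.34417344173443), np.float64(43.883468834688344), 369) (np.float64(165.6345514950166), np.float64(113.27242524916943), 301)
red [690.6 -69.8  45. ] green [618.  -81.5  45. ]
lidRtop [621.6  17.1 164.2]
lidRbase [643.   13.7  51.4]
lidLtop [660.7 176.9 168.4]
boxFR [527.1  38.3  54.1]
boxFL [571.8 196.7  50.4]
knob [527.5 231.9  76.6]
```

```bash
python3 -c "
from h import *
print(delta([690.5,-73,260],0));print(delta([690.5,-73,60],0));print(delta([690.5,-73,20],0))"
```

```text
d=[ 143.9 -143.6   -0.3] spin=-0.114 (pos [ 531.2 -199.3  259.9] yaw -6.5 t=2.65)
d=[ 144.1 -143.7  199.7] spin=-0.114 (pos [ 531.2 -199.3  259.9] yaw -6.5 t=2.65)
d=[ 144.1 -143.8  239.7] spin=-0.114 (pos [ 531.2 -199.3  259.9] yaw -6.5 t=2.65)
```

apply_moves(plan=[{"jaw":0.3,"delta_pos":[43,-43,0],"spin":-0.06},{"jaw":0.3,"delta_pos":[86,-86,0],"spin":-0.114},{"jaw":0.3,"delta_pos":[128,-128,10],"spin":-0.114},{"jaw":0.3,"delta_pos":[144,-144,40],"spin":-0.114},{"jaw":0.3,"delta_pos":[144,-144,80],"spin":-0.114},{"jaw":0.3,"delta_pos":[144,-144,125],"spin":-0.114},{"jaw":0.3,"delta_pos":[144,-144,165],"spin":-0.114},{"jaw":0.3,"delta_pos":[144,-144,190],"spin":-0.114}])

```text
time_s: 3.65
ee_pos: [688.6, -74.9, 67.6]
ee_rot: [180.0, 0.2, -0.1]
force: [-0.2, 0.0, 0.1]
gripper_width: 63.8
```

```bash
python3 - <<'E'
from h import *
np.set_printoptions(precision=1,suppress=True)
c=cams.calibration("wrist");f=cams.grab_frame("wrist"); cv2.imwrite("pics/d.png",f[:,:,::-1])
print(env.state()["ee_pos"],env.state()["qvel"])
a=f[:,:,::-1].copy(); hsv=cv2.cvtColor(a,cv2.COLOR_BGR2HSV)
red=((hsv[...,0]<8)|(hsv[...,0]>172))&(hsv[...,1]>150)&(hsv[...,2]>100)
n,l,st,ce=cv2.connectedComponentsWithStats(red.astype(np.uint8))
for i in range(1,n):
    if st[i,4]>60: print(st[i],ce[i],atz("wrist",ce[i],45,c))
print(delta([690.5,-73,20],0))
E
```

```text
[686.9 -74.7  64.5] [ 0.3 -0.8 -1.2  0.1  5.  -0. ]
[253 223  35  33 887] [270.2 238.7] [690.4 -69.4  45. ]
d=[ 4.  -1.7 44.5] spin=-0.003 (pos [686.9 -74.7  64.5] yaw -0.1 t=3.70)
```

View pics/d.png

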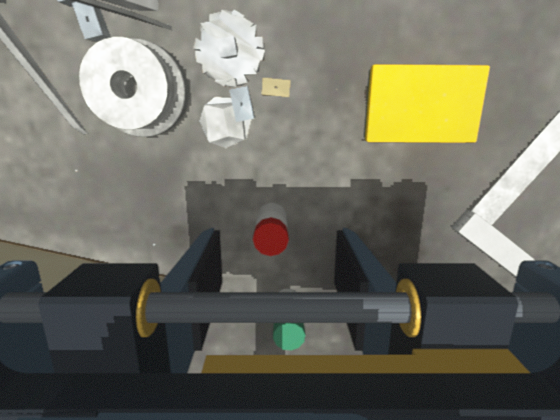

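apply_moves(squeeze=25, plan=[{"jaw":0.3,"delta_pos":[3,-2,20],"spin":0},{"jaw":0.3,"delta_pos":[3,-2,40],"spin":0},{"jaw":0.3,"delta_pos":[3,-2,45],"spin":0},{"jaw":0.9,"delta_pos":[3,-2,45],"spin":0},{"jaw":0.9,"delta_pos":[3,-2,45],"spin":0},{"jaw":0.9,"delta_pos":[3,-2,45],"spin":0},{"jaw":0.9,"delta_pos":[3,-2,45],"spin":0},{"jaw":0.9,"delta_pos":[3,-2,0],"spin":0}])

```text
time_s: 4.7
ee_pos: [686.7, -72.1, 60.8]
ee_rot: [-179.9, 1.1, -0.1]
force: [0.8, -0.0, -2.2]
gripper_width: 20.7
```

apply_moves(plan=[{"jaw":0.9,"delta_pos":[0,0,-60],"spin":0},{"jaw":0.9,"delta_pos":[0,0,-120],"spin":0},{"jaw":0.9,"delta_pos":[0,0,-180],"spin":0},{"jaw":0.9,"delta_pos":[-5,-15,-195],"spin":0},{"jaw":0.9,"delta_pos":[-25,-70,-195],"spin":0},{"jaw":0.9,"delta_pos":[-45,-125,-195],"spin":0},{"jaw":0.9,"delta_pos":[-65,-180,-195],"spin":0},{"jaw":0.9,"delta_pos":[-85,-235,-195],"spin":0}])

```text
time_s: 5.7
ee_pos: [603.8, 164.8, 255.8]
ee_rot: [-179.9, 1.3, -0.1]
force: [0.8, 0.5, -1.6]
gripper_width: 20.9
```

```bash
python3 -c "
from h import *
print(delta([531,353,250],0))"
```

```text
d=[ -73.1 -188.1    7.6] spin=-0.002 (pos [603.8 164.8 255.8] yaw -0.1 t=5.70)
```

apply_moves(plan=[{"jaw":0.9,"delta_pos":[-20,-52,0],"spin":0},{"jaw":0.9,"delta_pos":[-40,-104,0],"spin":0},{"jaw":0.9,"delta_pos":[-60,-156,0],"spin":0},{"jaw":0.9,"delta_pos":[-72,-185,10],"spin":0},{"jaw":0.9,"delta_pos":[-72,-188,40],"spin":0},{"jaw":0.9,"delta_pos":[-72,-188,60],"spin":0},{"jaw":0.9,"delta_pos":[-72,-188,60],"spin":0},{"jaw":0.9,"delta_pos":[-72,-188,60],"spin":0}])

```text
time_s: 6.7
ee_pos: [530.8, 353.1, 197.7]
ee_rot: [-179.9, 1.3, -0.1]
force: [-0.2, -0.2, -1.4]
gripper_width: 21.1
```

```bash
python3 - <<'E'
from h import *
np.set_printoptions(precision=1,suppress=True)
c=cams.calibration("wrist");f=cams.grab_frame("wrist"); cv2.imwrite("pics/e.png",f[:,:,::-1])
print(env.state()["ee_pos"],env.state()["qvel"])
import pickle; pickle.dump(c,open("ce.pkl","wb"))
for t,z in [("reject_tin",36),("pin_holder",40),("pin",74)]:
    for m in spotter.masks_of("wrist",t)[:2]:
        ys,xs=np.nonzero(m["region"]); q=(xs.mean(),ys.mean())
        print(t,round(m["confidence"],2),m["extent"],len(xs),np.array(q),atz("wrist",q,z,c))
E
```

```text
[531.2 353.2 198.3] [-0.2 -0.4 -0.6 -0.  -0.1 -0. ]
reject_tin 0.93 [235.7, 136.8, 320.6, 221.2] 5348 [278.5 178.7] [537.1 353.4  36. ]
pin_holder 0.6 [360.9, 149.6, 426.9, 216.8] 3097 [388.9 181.9] [534.5 241.7  40. ]
pin 0.62 [381.8, 177.5, 420.1, 211.5] 758 [401.1 192.7] [532.9 241.1  74. ]
```

View pics/e.png

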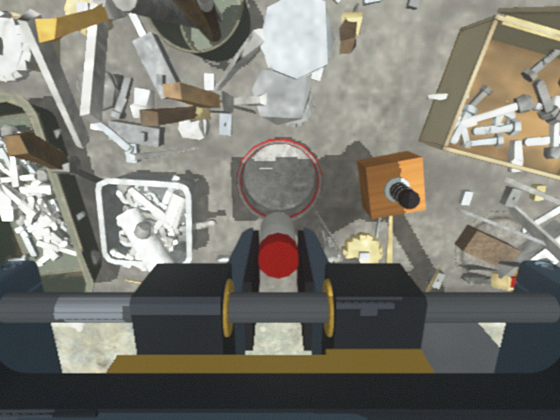

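apply_moves(plan=[{"jaw":0.9,"delta_pos":[3,0,55],"spin":0},{"jaw":0.9,"delta_pos":[3,0,110],"spin":0},{"jaw":0.9,"delta_pos":[3,0,150],"spin":0},{"jaw":0.9,"delta_pos":[3,0,168],"spin":0},{"jaw":0.9,"delta_pos":[3,0,168],"spin":0},{"jaw":0.7,"delta_pos":[3,0,168],"spin":0},{"jaw":0.7,"delta_pos":[3,0,168],"spin":0},{"jaw":0.7,"delta_pos":[3,0,160],"spin":0}])

```text
time_s: 7.9
ee_pos: [530.7, 353.2, 38.3]
ee_rot: [-179.9, 1.3, -0.1]
force: [0.1, -0.2, -0.2]
gripper_width: 27.5
```

apply_moves(plan=[{"jaw":0.7,"delta_pos":[4,0,-60],"spin":0},{"jaw":0.4,"delta_pos":[4,0,-120],"spin":0},{"jaw":0.3,"delta_pos":[4,0,-180],"spin":0},{"jaw":0.2,"delta_pos":[8,15,-210],"spin":0},{"jaw":0.2,"delta_pos":[20,75,-215],"spin":0},{"jaw":0.2,"delta_pos":[32,135,-215],"spin":0},{"jaw":0.2,"delta_pos":[44,195,-215],"spin":0},{"jaw":0.2,"delta_pos":[56,255,-215],"spin":0}])

```text
time_s: 8.9
ee_pos: [590.9, 96.0, 252.5]
ee_rot: [-179.9, 1.2, -0.1]
force: [0.4, 1.2, -0.2]
gripper_width: 73.2
```

```bash
python3 - <<'E'
from h import *
f=cams.grab_frame("top"); cv2.imwrite("pics/f.png",cv2.resize(f[150:240,110:300,::-1],None,fx=4,fy=4,interpolation=cv2.INTER_CUBIC))
print(delta([618,-88,250],0)); print(delta([618,-88,60],0)); print(env.state()["ee_rot"])
E
```

```text
d=[ 27.3 175.9   2.8] spin=-0.008 (pos [592.1  88.1 252.3] yaw -0.4 t=8.95)
d=[ 31.1 174.8 192.8] spin=-0.008 (pos [592.1  88.1 252.3] yaw -0.4 t=8.95)
[179.66666081   1.1426695   -0.44759532]
```

View pics/f.png

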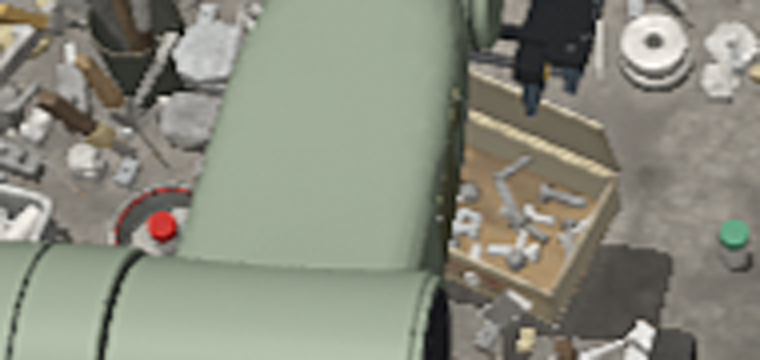

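apply_moves(plan=[{"jaw":0.2,"delta_pos":[10,60,2],"spin":0},{"jaw":0.2,"delta_pos":[20,120,2],"spin":0},{"jaw":0.2,"delta_pos":[27,170,4],"spin":0},{"jaw":0.2,"delta_pos":[28,176,35],"spin":0},{"jaw":0.2,"delta_pos":[29,175,85],"spin":0},{"jaw":0.2,"delta_pos":[30,175,135],"spin":0},{"jaw":0.2,"delta_pos":[31,175,175],"spin":0},{"jaw":0.2,"delta_pos":[31,175,190],"spin":0}])

```text
time_s: 9.95
ee_pos: [616.6, -87.8, 60.7]
ee_rot: [179.7, 1.4, -0.4]
force: [0.8, -0.5, 0.1]
gripper_width: 73.3
```

```bash
python3 - <<'E'
from h import *
np.set_printoptions(precision=1,suppress=True)
c=cams.calibration("wrist");f=cams.grab_frame("wrist"); cv2.imwrite("pics/g.png",f[:,:,::-1])
print(env.state()["ee_pos"],env.state()["qvel"])
a=f[:,:,::-1].copy(); hsv=cv2.cvtColor(a,cv2.COLOR_BGR2HSV)
gr=(hsv[...,0]>55)&(hsv[...,0]<95)&(hsv[...,1]>90)&(hsv[...,2]>70)
n,l,st,ce=cv2.connectedComponentsWithStats(gr.astype(np.uint8))
for i in range(1,n):
    if st[i,4]>60: print(st[i],ce[i],atz("wrist",ce[i],45,c))
print(delta([618,-86,20],0))
E
```

```text
[616.5 -87.7  60.1] [ 0.  -1.7 -2.   0.   3.1 -0.1]
[ 251  222   36   39 1096] [268.7 241.2] [619.5 -81.5  45. ]
d=[ 2.5 -1.9 40.1] spin=-0.008 (pos [616.5 -87.7  60.1] yaw -0.4 t=10.00)
```

View pics/g.png

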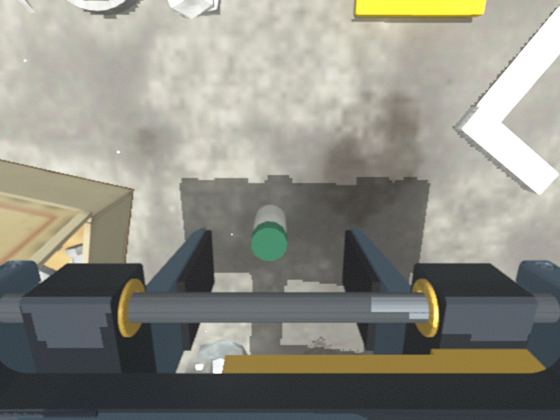

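apply_moves(squeeze=25, plan=[{"jaw":0.2,"delta_pos":[3,-2,20],"spin":0},{"jaw":0.2,"delta_pos":[3,-2,38],"spin":0},{"jaw":0.3,"delta_pos":[3,-2,41],"spin":0},{"jaw":0.6,"delta_pos":[3,-2,41],"spin":0},{"jaw":0.9,"delta_pos":[3,-2,41],"spin":0},{"jaw":0.9,"delta_pos":[3,-2,41],"spin":0},{"jaw":0.9,"delta_pos":[3,-2,41],"spin":0},{"jaw":0.9,"delta_pos":[3,-2,41],"spin":0}])

```text
time_s: 11.0
ee_pos: [618.7, -85.7, 19.4]
ee_rot: [179.7, 1.4, -0.5]
force: [-0.1, 0.8, 2.9]
gripper_width: 21.5
```

```bash
python3 -c "
from h import *
print(delta([618,-87,160],-6)); print(delta([530,-230,160],-6)); print(delta([481,-250,160],-6));print(env.state()['ee_rot'],env.state()['force'],env.state()['gripper_width'])"
```

```text
d=[  -4.1    1.9 -140.5] spin=0.097 (pos [618.7 -85.7  19.4] yaw -0.5 t=11.00)
d=[ -90.9  145.6 -137.8] spin=0.097 (pos [618.7 -85.7  19.4] yaw -0.5 t=11.00)
d=[-139.7  166.  -136.5] spin=0.097 (pos [618.7 -85.7  19.4] yaw -0.5 t=11.00)
[179.72911944   1.37224356  -0.45335951] [-0.0948951   0.75268634  2.91689631] 21.45507561491445
```

apply_moves(plan=[{"jaw":0.9,"delta_pos":[0,0,-60],"spin":0},{"jaw":0.9,"delta_pos":[-3,2,-120],"spin":0},{"jaw":0.9,"delta_pos":[-20,25,-137],"spin":0.03},{"jaw":0.9,"delta_pos":[-55,65,-137],"spin":0.06},{"jaw":0.9,"delta_pos":[-90,105,-137],"spin":0.097},{"jaw":0.9,"delta_pos":[-120,145,-137],"spin":0.097},{"jaw":0.9,"delta_pos":[-139,166,-137],"spin":0.097},{"jaw":0.9,"delta_pos":[-139,166,-137],"spin":0.097}])

```text
time_s: 12.0
ee_pos: [480.3, -251.2, 160.3]
ee_rot: [179.6, 1.4, -6.2]
force: [0.5, 0.8, -1.2]
gripper_width: 21.6
```

```bash
python3 - <<'E'
from h import *
np.set_printoptions(precision=1,suppress=True)
print(env.state()["qvel"])
c=cams.calibration("wrist");f=cams.grab_frame("wrist"); cv2.imwrite("pics/i.png",f[:,:,::-1])
import pickle; pickle.dump(c,open("ci.pkl","wb"))
f=cams.grab_frame("scene"); cv2.imwrite("pics/i2.png",cv2.resize(f[80:260,260:440,::-1],None,fx=3.3,fy=3.3))
s=env.state();print(s["ee_pos"],s["ee_rot"],s["force"])
E
```

```text
[ 2.5  0.7 -1.2  1.6 -0.5  0.8]
[ 481.9 -249.8  160.3] [179.6   1.3  -6. ] [ 0.5  0.9 -1.3]
```

View pics/i.png

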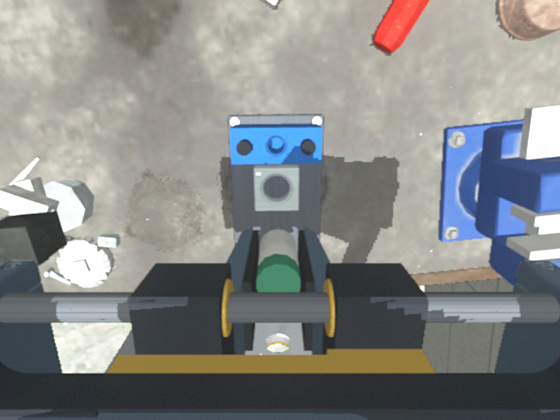

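View pics/i2.png

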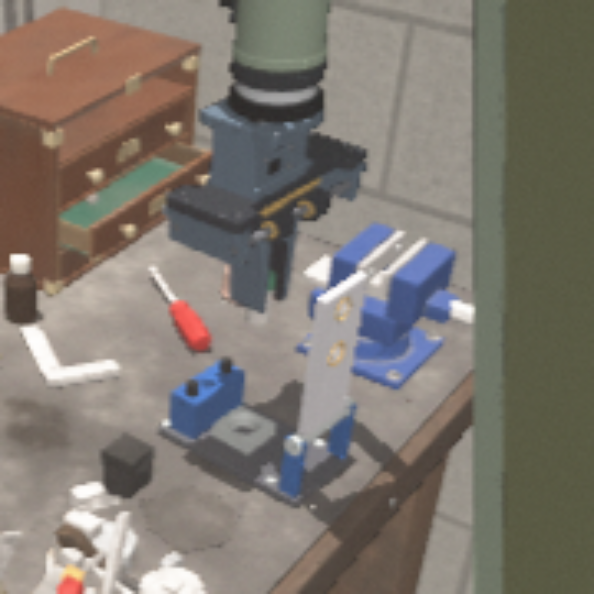

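```bash
python3 - <<'E'
from h import *
a=cv2.imread("pics/i.png")
cv2.imwrite("pics/i3.png",cv2.resize(a[105:305,218:338],None,fx=4,fy=3,interpolation=cv2.INTER_CUBIC) if 0 else cv2.resize(a[105:305,218:338],None,fx=3,fy=3,interpolation=cv2.INTER_CUBIC))
E
```

```text
(no output)
```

View pics/i3.png

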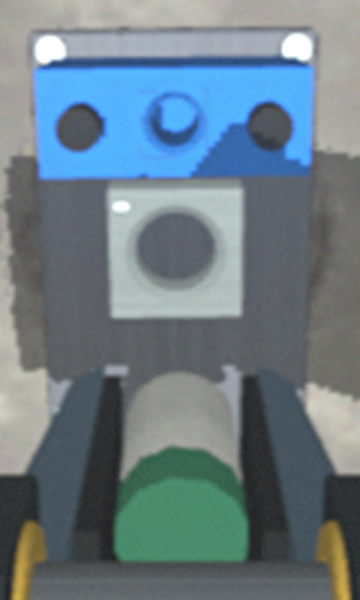

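```bash
cat > fit.py <<'E'
from h import *
from scipy.optimize import least_squares
H={"hole":(-45,0,50),"bufL":(-45,-26,61.5),"bufR":(-45,26,61.5),"sock":(0,0,24),"blka":(-21,-21,24),"blkb":(-21,21,24),"blkc":(21,21,24),"blkd":(21,-21,24),"bola":(-60,-38,50),"bolb":(-60,38,50),"bolc":(-30,38,50),"bold":(-30,-38,50)}
def fit(P,c,n="wrist"):
    K=list(P); L=np.array([H[k] for k in K],float); px=np.array([P[k] for k in K])
    def f(q):
        a=q[2]; X=np.c_[q[0]+L[:,0]*np.cos(a)-L[:,1]*np.sin(a), q[1]+L[:,0]*np.sin(a)+L[:,1]*np.cos(a),L[:,2]]
        return (proj(n,X,c)-px).ravel()
    s=least_squares(f,[482,-250,np.radians(174)])
    return s.x[:2],np.degrees(s.x[2]),dict(zip(K,np.round(f(s.x).reshape(-1,2),1)))
E
python3 - <<'E'
from fit import *
import pickle
np.set_printoptions(precision=1,suppress=True)
c=pickle.load(open("ci.pkl","rb"))
J=lambda x,y:((x+.5)/3-.5+218,(y+.5)/3-.5+105)
P={"hole":(176,117),"bufL":(79,126),"bufR":(269,126),"sock":(175,247),"blka":(108,183),"blkb":(243,183),"blkc":(241,318),"blkd":(108,318),"bold":(36,180),"bolc":(313,178),"bola":(36,66),"bolb":(313,66)}
P={k:J(*v) for k,v in P.items()}
print(fit(P,c))
for nm,p,z in [("top front",(181,478),186),("top L",(115,530),186),("top R",(248,530),186),("bot front",(180,372),141)]:
    print(nm,atz("wrist",J(*p),z,c))
E
```

```text
(array([ 482.9, -249.8]), np.float64(173.82180678753633), {'hole': array([-0.4,  1.3]), 'bufL': array([-0.5,  0.3]), 'bufR': array([1. , 0.2]), 'sock': array([-0. ,  1.6]), 'blka': array([-0.3,  1.2]), 'blkb': array([-0.2,  1.1]), 'blkc': array([-0.4, -1.3]), 'blkd': array([ 0.7, -1.2]), 'bold': array([ 1.5, -1.9]), 'bolc': array([-1.4, -1.4]), 'bola': array([-0.1, -0.1]), 'bolb': array([ 0.1, -0.2])})
top front [ 489.8 -251.2  186. ]
top L [ 481.5 -239.5  186. ]
top R [ 479.1 -261.1  186. ]
bot front [ 489.7 -251.4  141. ]
```

```bash
python3 -c "
from h import *
for z in (60,36,29.5): print(delta([483.5,-249.8,z],-6))"
```

```text
d=[  3.9  -0.8 100.2] spin=-0.001 (pos [ 481.9 -249.8  160.3] yaw -6.0 t=12.10)
d=[  4.5  -1.  124.2] spin=-0.001 (pos [ 481.9 -249.8  160.3] yaw -6.0 t=12.10)
d=[  4.6  -1.  130.7] spin=-0.001 (pos [ 481.9 -249.8  160.3] yaw -6.0 t=12.10)
```

apply_moves(plan=[{"jaw":0.9,"delta_pos":[3,-1,40],"spin":0},{"jaw":0.9,"delta_pos":[4,-1,80],"spin":0},{"jaw":0.9,"delta_pos":[4,-1,100],"spin":0},{"jaw":0.9,"delta_pos":[4,-1,105],"spin":0},{"jaw":0.9,"delta_pos":[4,-1,110],"spin":0},{"jaw":0.9,"delta_pos":[4,-1,116],"spin":0},{"jaw":0.9,"delta_pos":[4,-1,122],"spin":0},{"jaw":0.9,"delta_pos":[4,-1,127],"spin":0}])

```text
time_s: 13.1
ee_pos: [483.0, -249.8, 33.1]
ee_rot: [179.6, 1.3, -6.1]
force: [0.3, -0.3, -1.3]
gripper_width: 21.2
```

```bash
python3 - <<'E'
from h import *
np.set_printoptions(precision=1,suppress=True)
s=env.state();print(s["ee_pos"],s["ee_rot"],s["force"])
f=cams.grab_frame("wrist"); cv2.imwrite("pics/j.png",f[120:300,180:380,::-1].repeat(3,0).repeat(3,1))
print(delta([483.5,-249.8,29],-6))
E
```

```text
[ 483.  -249.8   33.1] [179.6   1.3  -6.1] [ 0.3 -0.3 -1.3]
d=[1.  0.1 3.5] spin=-0.001 (pos [ 482.6 -249.6   32.5] yaw -6.1 t=13.15)
```

View pics/j.png

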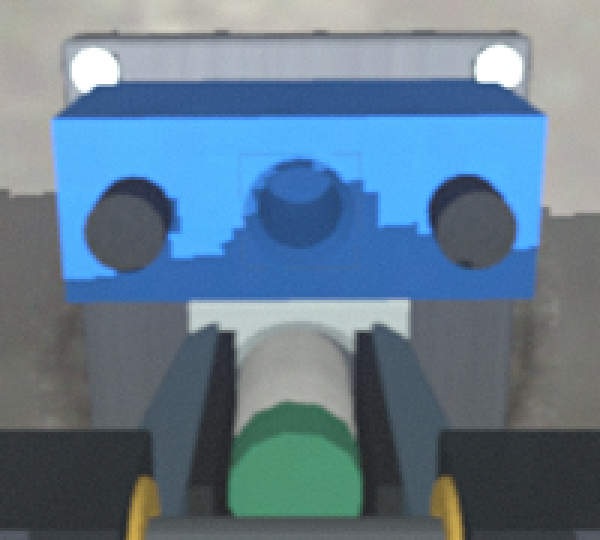

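apply_moves(plan=[{"jaw":0.9,"delta_pos":[1,0,4],"spin":0},{"jaw":0.9,"delta_pos":[1,0,4],"spin":0},{"jaw":0.5,"delta_pos":[1,0,4],"spin":0},{"jaw":0.5,"delta_pos":[1,0,4],"spin":0},{"jaw":0.5,"delta_pos":[1,0,-20],"spin":0},{"jaw":0.5,"delta_pos":[1,0,-80],"spin":0},{"jaw":0.5,"delta_pos":[1,0,-140],"spin":0},{"jaw":0.5,"delta_pos":[1,0,-200],"spin":0}])

```text
time_s: 14.15
ee_pos: [488.4, -248.9, 234.2]
ee_rot: [179.6, 1.4, -6.1]
force: [1.5, 0.1, 0.0]
gripper_width: 45.5
```

```bash
python3 - <<'E'
from h import *
np.set_printoptions(precision=1,suppress=True)
c=cams.calibration("wrist");f=cams.grab_frame("wrist"); cv2.imwrite("pics/k.png",f[:,:,::-1])
import pickle; pickle.dump(c,open("ck.pkl","wb"))
f=cams.grab_frame("scene"); cv2.imwrite("pics/k2.png",cv2.resize(f[80:260,260:440,::-1],None,fx=3.3,fy=3.3))
s=env.state();print(s["ee_pos"],s["ee_rot"],s["force"])
for p in ([345,-235,240],[345,-235,150]): print(delta(p,-6))
E
```

```text
[ 492.  -250.8  239.7] [179.3   0.6  -6.1] [ 1.2 -0.4  0.6]
d=[-147.9   -0.2    1.2] spin=-0.001 (pos [ 492.  -250.8  239.7] yaw -6.1 t=14.25)
d=[-147.    -1.3   91.2] spin=-0.001 (pos [ 492.  -250.8  239.7] yaw -6.1 t=14.25)
```

View pics/k.png

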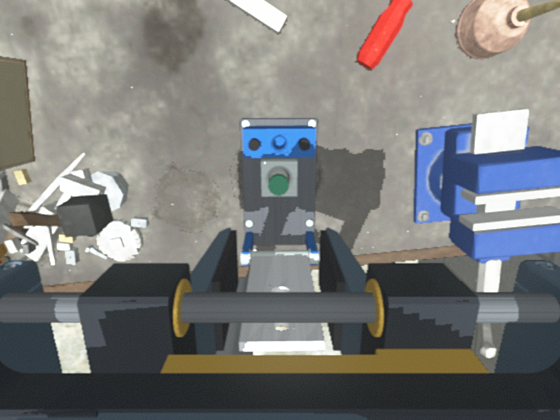

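View pics/k2.png

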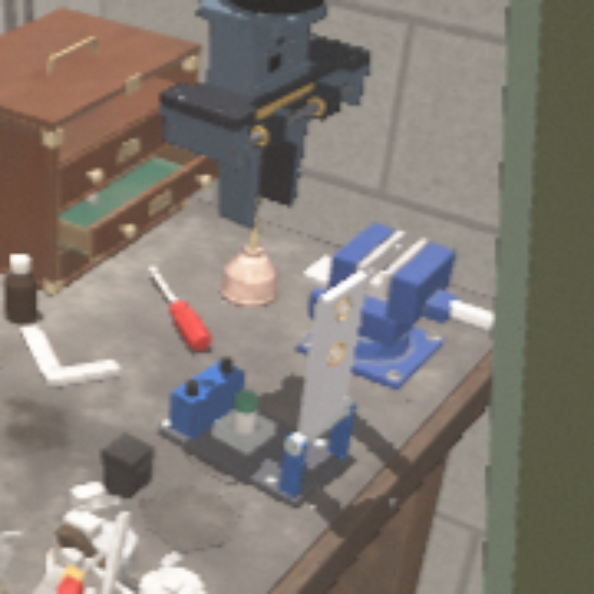

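```bash
python3 - <<'E'
from h import *
import pickle
np.set_printoptions(precision=1,suppress=True)
c=pickle.load(open("ck.pkl","rb"))
f=cv2.imread("pics/k.png")
print("stubtop z55",atz("wrist",(278,182),55,c), "z65",atz("wrist",(278,182),65,c))
cv2.imwrite("pics/k3.png",f[220:370,200:360].repeat(4,0).repeat(4,1))
for th in (1.5,1.55,1.6,1.65,1.7,1.78):
    a=np.radians(173.9); u=np.array([np.cos(a),np.sin(a)]);h=np.array([482.9,-249.8])+80*u
    pts=[]
    for d in (-4,4):   # d=+4 inner side
        # leaf dir: -u*cos th + z sin th ; normal outer: 
        xy=h-u*144*np.cos(th)+(-u)*(-d)*np.sin(th)*-1; z=62+144*np.sin(th)
        pts.append([*xy,z])
    print(th,proj("wrist",pts,c).ravel())
E
```

```text
stubtop z55 [ 486.3 -249.2   55. ] z65 [ 488.9 -249.4   65. ]
1.5 [280.8 337.7 280.8 328.4]
1.55 [280.7 346.2 280.8 337.1]
1.6 [280.7 354.1 280.7 345.2]
1.65 [280.7 361.6 280.7 352.9]
1.7 [280.6 368.5 280.6 360. ]
1.78 [280.5 378.3 280.6 370.1]
```

View pics/k3.png

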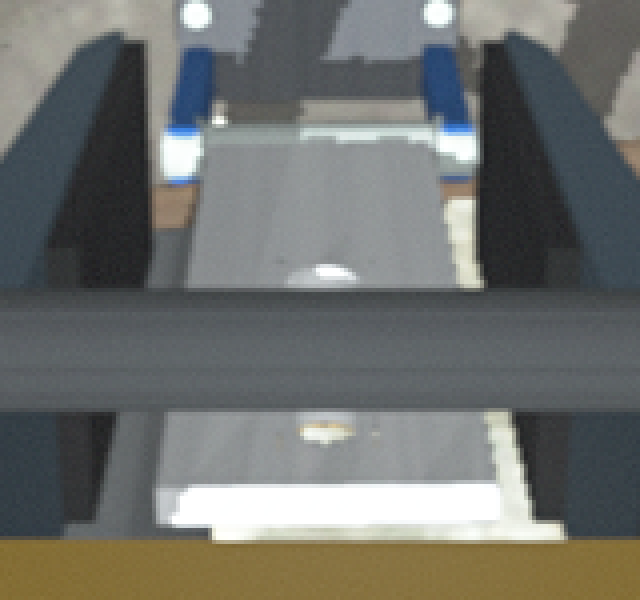

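apply_moves(plan=[{"jaw":0.8,"delta_pos":[-50,0,-5],"spin":0},{"jaw":1.0,"delta_pos":[-100,0,-5],"spin":0},{"jaw":1.0,"delta_pos":[-138,0,-5],"spin":0},{"jaw":1.0,"delta_pos":[-140,0,0],"spin":0},{"jaw":1.0,"delta_pos":[-140,0,35],"spin":0},{"jaw":1.0,"delta_pos":[-140,-1,75],"spin":0},{"jaw":1.0,"delta_pos":[-140,-1,88],"spin":0},{"jaw":1.0,"delta_pos":[-140,-1,88],"spin":0}])

```text
time_s: 15.25
ee_pos: [352.3, -235.9, 152.6]
ee_rot: [179.4, 0.6, -6.0]
force: [1.1, 0.4, -0.4]
gripper_width: 0.1
```

```bash
python3 - <<'E'
from h import *
np.set_printoptions(precision=1,suppress=True)
f=cams.grab_frame("scene"); cv2.imwrite("pics/l2.png",cv2.resize(f[80:260,260:440,::-1],None,fx=3.3,fy=3.3))
s=env.state();print(s["ee_pos"],s["ee_rot"],s["force"],s["gripper_width"])
a=np.radians(173.9); u=np.array([np.cos(a),np.sin(a)]);h=np.array([482.9,-249.8])+80*u
for X,z in [(0,150),(50,145),(85,130),(100,100),(110,75),(100,70)]:
    # TCP such that finger front (tcp+16 in tool x) is at X ahead of hinge
    p=h-u*(X-16); print(X,z,delta([*p,z],-6))
E
```

```text
[ 352.9 -236.4  153.5] [179.3   0.5  -6. ] [-0.5 -0.5  0.2] 0.41943023721796757
0 150 d=[34.8 -0.5  3.2] spin=-0.001 (pos [ 352.9 -236.4  153.5] yaw -6.0 t=15.30)
50 145 d=[84.8 -0.5  7.7] spin=-0.001 (pos [ 352.9 -236.4  153.5] yaw -6.0 t=15.30)
85 130 d=[119.9  -0.6  22.4] spin=-0.001 (pos [ 352.9 -236.4  153.5] yaw -6.0 t=15.30)
100 100 d=[135.2  -1.   52.3] spin=-0.001 (pos [ 352.9 -236.4  153.5] yaw -6.0 t=15.30)
110 75 d=[145.5  -1.3  77.2] spin=-0.001 (pos [ 352.9 -236.4  153.5] yaw -6.0 t=15.30)
100 70 d=[135.5  -1.3  82.3] spin=-0.001 (pos [ 352.9 -236.4  153.5] yaw -6.0 t=15.30)
```

View pics/l2.png

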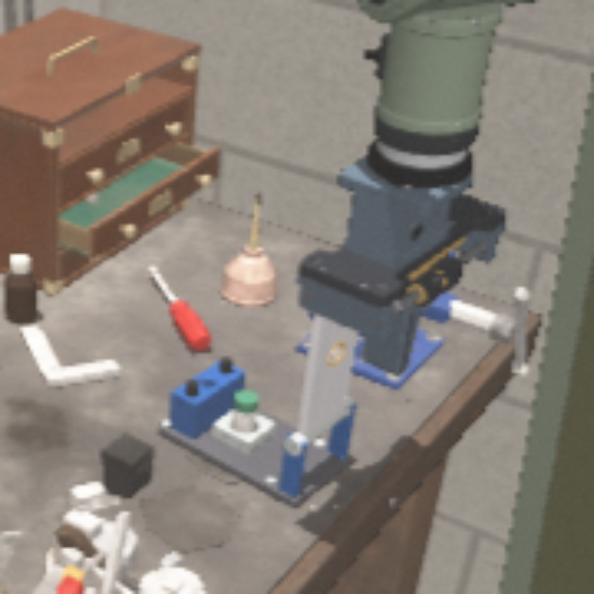

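apply_moves(plan=[{"jaw":1.0,"delta_pos":[25,0,3],"spin":0},{"jaw":1.0,"delta_pos":[45,0,4],"spin":0},{"jaw":1.0,"delta_pos":[65,0,5],"spin":0},{"jaw":1.0,"delta_pos":[85,0,8],"spin":0},{"jaw":1.0,"delta_pos":[105,0,15],"spin":0},{"jaw":1.0,"delta_pos":[122,-1,24],"spin":0},{"jaw":1.0,"delta_pos":[134,-1,45],"spin":0},{"jaw":1.0,"delta_pos":[136,-1,70],"spin":0}])

```text
time_s: 16.3
ee_pos: [489.1, -250.7, 81.2]
ee_rot: [179.3, 0.5, -6.0]
force: [-1.0, -0.5, 0.5]
gripper_width: 0.6
```

```bash
python3 - <<'E'
from h import *
np.set_printoptions(precision=1,suppress=True)
f=cams.grab_frame("scene"); cv2.imwrite("pics/m2.png",cv2.resize(f[80:260,260:440,::-1],None,fx=3.3,fy=3.3))
s=env.state();print(s["ee_pos"],s["ee_rot"],s["force"],s["gripper_width"])
E
```

```text
[ 486.5 -249.5   77.8] [179.4   0.9  -6. ] [-1.7  0.7 -1.7] 0.5611664316025866
```

View pics/m2.png

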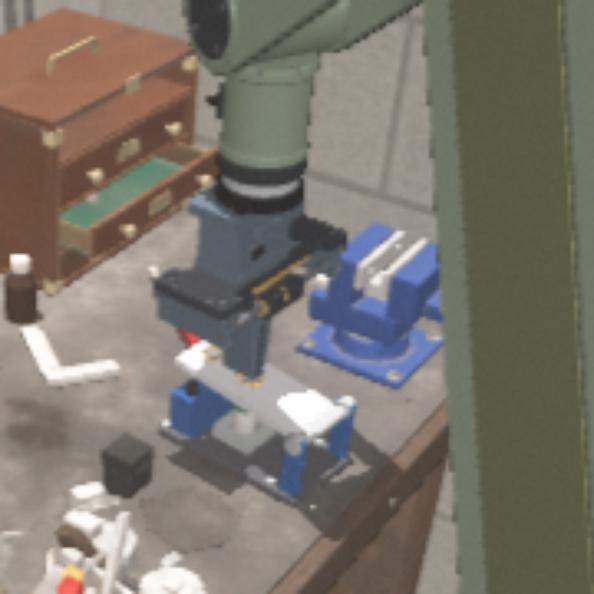

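apply_moves(plan=[{"jaw":1.0,"delta_pos":[0,0,6],"spin":0},{"jaw":1.0,"delta_pos":[0,0,10],"spin":0},{"jaw":1.0,"delta_pos":[0,0,10],"spin":0},{"jaw":1.0,"delta_pos":[0,0,9],"spin":0},{"jaw":1.0,"delta_pos":[0,0,-40],"spin":0},{"jaw":0.8,"delta_pos":[0,0,-90],"spin":0},{"jaw":0.6,"delta_pos":[0,0,-140],"spin":0},{"jaw":0.5,"delta_pos":[0,0,-140],"spin":0}])

```text
time_s: 17.35
ee_pos: [491.2, -249.6, 222.8]
ee_rot: [179.2, 0.3, -6.0]
force: [0.4, 0.8, -0.3]
gripper_width: 27.5
```

```bash
python3 - <<'E'
from h import *
np.set_printoptions(precision=1,suppress=True)
f=cams.grab_frame("scene"); cv2.imwrite("pics/n2.png",cv2.resize(f[80:260,260:440,::-1],None,fx=3.3,fy=3.3))
c=cams.calibration("wrist"); f=cams.grab_frame("wrist"); cv2.imwrite("pics/n.png",f[:,:,::-1])
import pickle; pickle.dump(c,open("cn.pkl","wb"))
s=env.state();print(s["ee_pos"],s["ee_rot"],s["force"],s["gripper_width"])
print(delta([520,0,230],0),delta([532,241,200],0))
E
```

```text
[ 488.6 -248.3  218.1] [179.4   0.8  -6. ] [ 0.1  0.3 -0.4] 35.366567945640675
d=[   5.  -250.1  -14.5] spin=-0.105 (pos [ 488.6 -248.3  218.1] yaw -6.0 t=17.45) d=[  -8.  -491.4   13.2] spin=-0.105 (pos [ 488.6 -248.3  218.1] yaw -6.0 t=17.45)
```

View pics/n2.png

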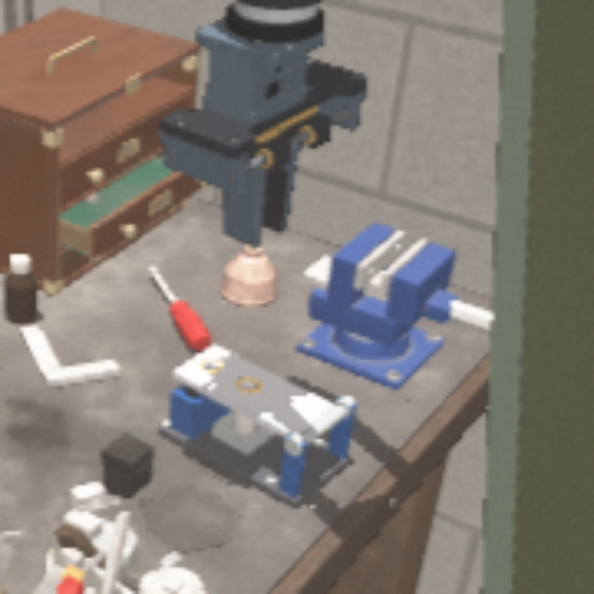

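View pics/n.png

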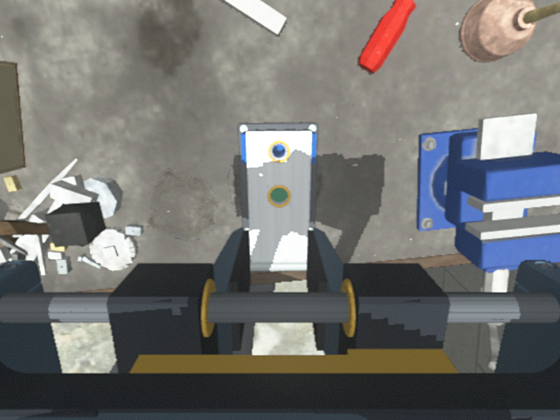

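```bash
python3 - <<'E'
from h import *
import pickle
np.set_printoptions(precision=1,suppress=True)
c=pickle.load(open("cn.pkl","rb"))
a=np.radians(173.9); u=np.array([np.cos(a),np.sin(a)]);v=np.array([-u[1],u[0]]);h=np.array([482.9,-249.8])+80*u
for th in (0,0.025,0.06,0.1,0.2):
    def pt(r,y,d): return [*(h-u*(r*np.cos(th)-d*np.sin(th)*1)+v*y),62+r*np.sin(th)+d*np.cos(th)]
    P=[pt(144,-31,4),pt(144,31,4),pt(125,0,4),pt(80,0,4)]
    print(th,"scene",proj("scene",P).ravel(),"wrist",proj("wrist",P,c).ravel())
print(atz("wrist",(279,151),69,c),h-u*125)
f=cv2.imread("pics/n.png"); cv2.imwrite("pics/n3.png",f[110:230,220:340].repeat(5,0).repeat(5,1))
E
```

```text
0 scene [312.3 193.  324.9 184.9 323.4 191.3 335.1 197.2] wrist [246.1 130.2 311.  130.2 278.6 150.1 278.5 194.7]
0.025 scene [312.4 192.  325.  184.  323.5 190.5 335.1 196.7] wrist [245.8 130.6 311.4 130.6 278.6 150.7 278.5 195.3]
0.06 scene [312.6 190.7 325.2 182.7 323.7 189.4 335.3 195.9] wrist [245.4 131.5 312.  131.5 278.7 151.7 278.5 196.3]
0.1 scene [312.8 189.3 325.5 181.3 324.  188.1 335.5 195.1] wrist [244.9 132.7 312.6 132.7 278.7 153.1 278.6 197.6]
0.2 scene [313.7 185.7 326.5 177.8 324.9 185.1 336.2 193.2] wrist [243.6 137.2 314.3 137.2 278.9 157.7 278.7 201.5]
[ 527.2 -254.9   69. ] [ 527.6 -254.6]
```

View pics/n3.png

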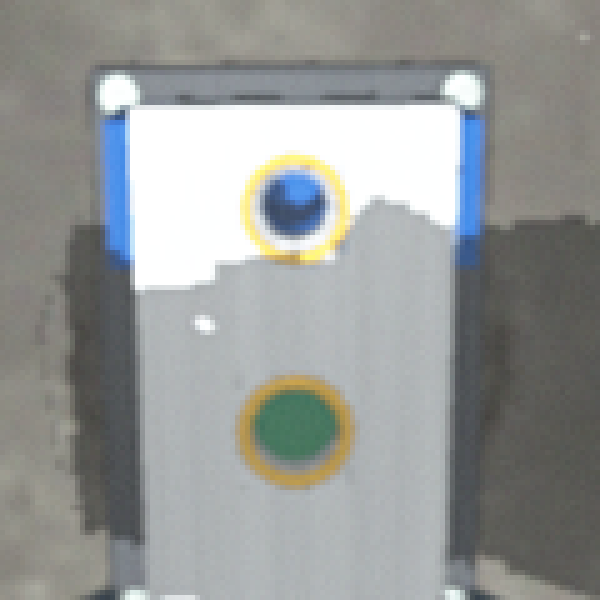

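```bash
python3 -c "
from h import *
print(delta([525,240,205]))"
```

```text
d=[ -14.9 -489.6    8.3] spin=0.000 (pos [ 488.6 -248.3  218.1] yaw -6.0 t=17.45)
```

apply_moves(plan=[{"jaw":0.5,"delta_pos":[-2,-62,-8],"spin":0},{"jaw":0.5,"delta_pos":[-4,-124,-12],"spin":0},{"jaw":0.5,"delta_pos":[-6,-186,-12],"spin":0},{"jaw":0.5,"delta_pos":[-8,-248,-12],"spin":0},{"jaw":0.5,"delta_pos":[-10,-310,-10],"spin":0},{"jaw":0.5,"delta_pos":[-12,-372,-5],"spin":0},{"jaw":0.5,"delta_pos":[-14,-434,0],"spin":0},{"jaw":0.5,"delta_pos":[-15,-490,5],"spin":0}])

```text
time_s: 18.45
ee_pos: [523.9, 242.2, 206.1]
ee_rot: [179.3, 1.0, -6.0]
force: [0.8, 1.0, 0.1]
gripper_width: 45.5
```

```bash
python3 -c "
from h import *
print(delta([532,240,205],-6))
print(delta([532,240,150],-6))"
```

```text
d=[8.3 1.3 1. ] spin=0.000 (pos [523.9 242.2 206.1] yaw -6.0 t=18.45)
d=[ 9.2  0.7 56. ] spin=0.000 (pos [523.9 242.2 206.1] yaw -6.0 t=18.45)
```

apply_moves(plan=[{"jaw":0.5,"delta_pos":[4,1,20],"spin":0},{"jaw":0.5,"delta_pos":[7,1,45],"spin":0},{"jaw":0.5,"delta_pos":[9,1,65],"spin":0},{"jaw":0.5,"delta_pos":[9,1,75],"spin":0},{"jaw":0.5,"delta_pos":[9,1,75],"spin":0},{"jaw":0.5,"delta_pos":[9,1,75],"spin":0},{"jaw":0.5,"delta_pos":[9,1,75],"spin":0},{"jaw":0.5,"delta_pos":[9,1,75],"spin":0}])

```text
time_s: 19.45
ee_pos: [531.7, 239.6, 131.6]
ee_rot: [179.3, 0.9, -6.0]
force: [-0.2, -1.4, 0.2]
gripper_width: 45.4
```

```bash
python3 - <<'E'
from h import *
import pickle
np.set_printoptions(precision=1,suppress=True)
s=env.state();print(s["ee_pos"],s["qvel"])
c=cams.calibration("wrist"); f=cams.grab_frame("wrist"); cv2.imwrite("pics/o.png",f[:,:,::-1])
pickle.dump(c,open("co.pkl","wb"))
s=env.state();print(s["ee_pos"],s["ee_rot"],s["force"],s["gripper_width"])
cv2.imwrite("pics/o3.png",f[130:280,200:360,::-1].repeat(4,0).repeat(4,1))
E
```

```text
[531.7 239.6 131.6] [ 0.   0.1  0.1 -0.  -0.1  0. ]
[531.6 239.6 131.5] [179.3   0.9  -6. ] [ 0.3  1.  -0. ] 45.47449782789892
```

View pics/o3.png

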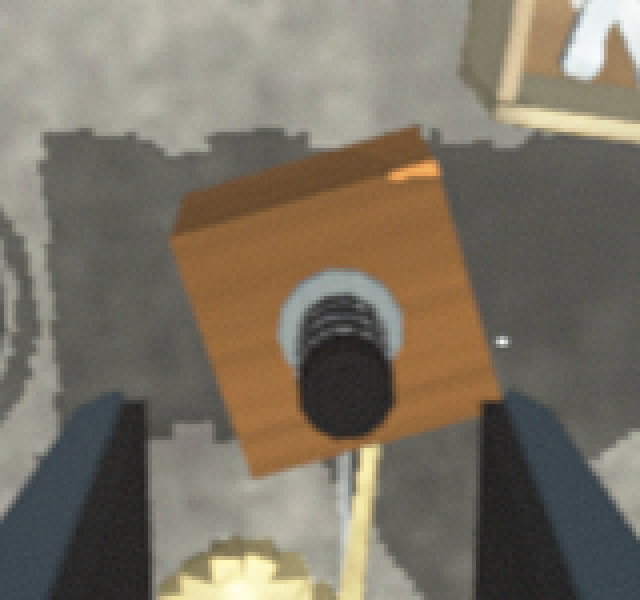

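View pics/o.png

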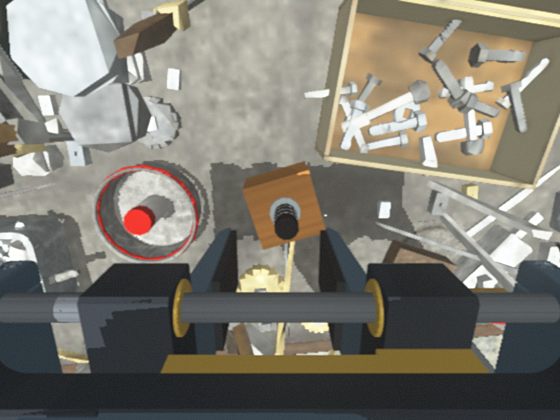

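```bash
python3 - <<'E'
from h import *
import pickle
np.set_printoptions(precision=1,suppress=True)
c=pickle.load(open("co.pkl","rb"))
J=lambda x,y:((x+.5)/4-.5+200,(y+.5)/4-.5+130)
print(atz("wrist",J(346,386),80,c),atz("wrist",J(341,328),44,c))
print([atz("wrist",J(*p),40,c) for p in [(172,238),(435,170),(500,400),(253,478)]], sum(atz("wrist",J(*p),40,c) for p in [(172,238),(435,170),(500,400),(253,478)])/4)
p=(atz("wrist",J(346,386),80,c)+atz("wrist",J(341,328),44,c))/2
print(delta([p[0],p[1],47]),delta([p[0],p[1],60]))
E
```

```text
[529.6 234.1  80. ] [528.2 234.   44. ]
[array([549.7, 266.3,  40. ]), array([558., 212.,  40.]), array([507.1, 202.1,  40. ]), array([494.8, 256.2,  40. ])] [527.4 234.1  40. ]
d=[-0.8  4.8 84.6] spin=0.000 (pos [531.6 239.6 131.5] yaw -6.0 t=19.50) d=[-1.   4.9 71.6] spin=0.000 (pos [531.6 239.6 131.5] yaw -6.0 t=19.50)
```

apply_moves(squeeze=45, plan=[{"jaw":0.5,"delta_pos":[-1,5,20],"spin":0},{"jaw":0.5,"delta_pos":[-1,5,50],"spin":0},{"jaw":0.5,"delta_pos":[-1,5,75],"spin":0},{"jaw":0.5,"delta_pos":[-1,5,84],"spin":0},{"jaw":0.5,"delta_pos":[-1,5,84],"spin":0},{"jaw":0.95,"delta_pos":[-1,5,84],"spin":0},{"jaw":0.95,"delta_pos":[-1,5,84],"spin":0},{"jaw":0.95,"delta_pos":[-1,5,84],"spin":0}])

```text
time_s: 20.5
ee_pos: [528.9, 234.0, 48.2]
ee_rot: [179.4, 0.9, -6.0]
force: [1.2, -1.0, 0.9]
gripper_width: 18.3
```

```bash
python3 -c "
from h import *
s=env.state();print(s['ee_pos'],s['ee_rot'],s['force'],s['gripper_width'])"
```

```text
[528.94423071 233.98282868  48.18546646] [179.35755679   0.8640831   -5.99155454] [ 1.21518168 -0.95349374  0.87348907] 18.27816819725271
```

```bash
python3 -c "
from h import *
print(delta([528,234,190],-6));print(delta([528,-254.7,190],-6));print(delta([528,-254.7,150],-6))"
```

```text
d=[  -3.1    1.7 -141.8] spin=0.000 (pos [528.9 234.   48.2] yaw -6.0 t=20.50)
d=[  47.9  487.7 -137.1] spin=0.000 (pos [528.9 234.   48.2] yaw -6.0 t=20.50)
d=[ 48.5 487.2 -97.1] spin=0.000 (pos [528.9 234.   48.2] yaw -6.0 t=20.50)
```

apply_moves(plan=[{"jaw":0.95,"delta_pos":[-1,0,-40],"spin":0},{"jaw":0.95,"delta_pos":[-2,1,-90],"spin":0},{"jaw":0.95,"delta_pos":[-2,5,-135],"spin":0},{"jaw":0.95,"delta_pos":[3,50,-142],"spin":0},{"jaw":0.95,"delta_pos":[9,110,-142],"spin":0},{"jaw":0.95,"delta_pos":[15,170,-142],"spin":0},{"jaw":0.95,"delta_pos":[21,230,-142],"spin":0},{"jaw":0.95,"delta_pos":[27,290,-142],"spin":0}])

```text
time_s: 21.5
ee_pos: [527.6, -57.7, 193.3]
ee_rot: [179.4, 0.8, -6.0]
force: [0.2, 0.2, -1.0]
gripper_width: 17.1
```

```bash
python3 -c "
from h import *
print(delta([528,-254.7,190],-6));print(delta([528,-254.7,150],-6))"
```

```text
d=[ 21.  195.8   5.2] spin=0.000 (pos [527.6 -57.7 193.3] yaw -6.0 t=21.50)
d=[ 21.5 195.4  45.2] spin=0.000 (pos [527.6 -57.7 193.3] yaw -6.0 t=21.50)
```

apply_moves(plan=[{"jaw":0.95,"delta_pos":[6,60,3],"spin":0},{"jaw":0.95,"delta_pos":[13,120,5],"spin":0},{"jaw":0.95,"delta_pos":[19,175,15],"spin":0},{"jaw":0.95,"delta_pos":[21,195,35],"spin":0},{"jaw":0.95,"delta_pos":[21,195,45],"spin":0},{"jaw":0.95,"delta_pos":[21,195,45],"spin":0},{"jaw":0.95,"delta_pos":[21,195,45],"spin":0},{"jaw":0.95,"delta_pos":[21,195,45],"spin":0}])

```text
time_s: 22.5
ee_pos: [528.1, -253.5, 151.2]
ee_rot: [179.3, 0.7, -5.9]
force: [-0.1, -0.0, -1.3]
gripper_width: 17.2
```

```bash
python3 - <<'E'
from h import *
import pickle
np.set_printoptions(precision=1,suppress=True)
s=env.state();print(s["ee_pos"],s["qvel"])
c=cams.calibration("wrist"); f=cams.grab_frame("wrist"); cv2.imwrite("pics/p.png",f[:,:,::-1])
pickle.dump(c,open("cp.pkl","wb"))
s=env.state();print(s["ee_pos"],s["ee_rot"],s["force"],s["gripper_width"])
cv2.imwrite("pics/p3.png",f[130:290,200:360,::-1].repeat(4,0).repeat(4,1)[:600])
E
```

```text
[ 528.1 -253.5  151.2] [-0.2  0.1  0.  -0.2 -0.   0. ]
[ 528.  -253.6  151.1] [179.3   0.7  -5.9] [0.3 0.6 0. ] 17.228328479765043
```

View pics/p3.png

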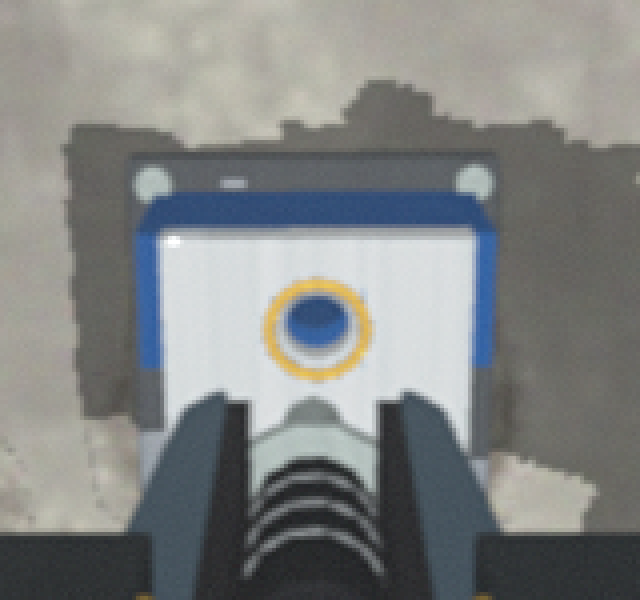

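```bash
python3 - <<'E'
from h import *
import pickle
np.set_printoptions(precision=1,suppress=True)
c=pickle.load(open("cp.pkl","rb"))
J=lambda x,y:((x+.5)/4-.5+200,(y+.5)/4-.5+130)
print("hole",atz("wrist",J(318,330),69,c), "edges",[atz("wrist",J(*p),69,c) for p in [(318,278),(318,382),(264,330),(372,330)]])
print("collar front top",atz("wrist",J(313,420),147,c),"front bottom",atz("wrist",J(313,420),143,c))
print("knob L/R",atz("wrist",J(247,560),170,c),atz("wrist",J(382,560),170,c))
# model overlay: predicted pin at candidate offsets
Rt=R.from_euler("xyz",[179.3,.7,-5.9],degrees=True).as_matrix(); tcp=np.array([528.05,-253.55,151.15])
im=cv2.imread("pics/p.png"); 
im=im[130:290,200:360].repeat(4,0).repeat(4,1)
def ring(z,r,off,col):
    t=np.linspace(0,2*np.pi,60); 
    P=np.c_[tcp[0]+off[0]+r*np.cos(t),tcp[1]+off[1]+r*np.sin(t),np.full(60,z)]
    q=(proj("wrist",P,c)-[200,130]+.5)*4-.5
    cv2.polylines(im,[q.round().astype(int)],True,col,1)
zt=151.15-42.2
for off,col in [((0,0),(0,0,255)),]:
    for z,r in [(0,1),(8,5),(34,5),(34,13),(38,13),(74,9)]: ring(zt+z,r,off,col)
cv2.imwrite("pics/p4.png",im[:600])
E
```

```text
hole [ 526.8 -254.5   69. ] edges [array([ 537.6, -255.6,   69. ]), array([ 515.7, -253.4,   69. ]), array([ 528. , -243.7,   69. ]), array([ 525.7, -265.3,   69. ])]
collar front top [ 540.1 -253.9  147. ] front bottom [ 538.5 -253.8  143. ]
knob L/R [ 531.5 -244.3  170. ] [ 529.6 -261.4  170. ]
```

View pics/p4.png

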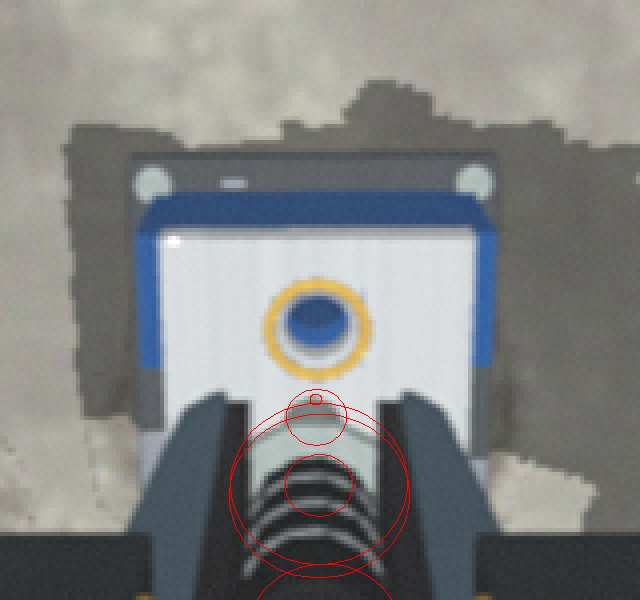

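```bash
python3 -c "
from h import *
for z in (120,100,90,80): print(delta([528.6,-254.8,z],-6))"
```

```text
d=[ 1.1  0.8 31.1] spin=0.002 (pos [ 528.  -253.6  151.1] yaw -5.9 t=22.55)
d=[ 1.3  0.5 51.1] spin=0.002 (pos [ 528.  -253.6  151.1] yaw -5.9 t=22.55)
d=[ 1.5  0.4 61.1] spin=0.002 (pos [ 528.  -253.6  151.1] yaw -5.9 t=22.55)
d=[ 1.6  0.3 71. ] spin=0.002 (pos [ 528.  -253.6  151.1] yaw -5.9 t=22.55)
```

apply_moves(plan=[{"jaw":0.95,"delta_pos":[1,1,12],"spin":0},{"jaw":0.95,"delta_pos":[1,1,24],"spin":0},{"jaw":0.95,"delta_pos":[1.2,0.8,30],"spin":0},{"jaw":0.95,"delta_pos":[1.2,0.7,34],"spin":0},{"jaw":0.95,"delta_pos":[1.2,0.6,39],"spin":0},{"jaw":0.95,"delta_pos":[1.3,0.5,44],"spin":0},{"jaw":0.95,"delta_pos":[1.3,0.5,48],"spin":0},{"jaw":0.95,"delta_pos":[1.3,0.5,50],"spin":0}])

```text
time_s: 23.55
ee_pos: [528.5, -254.7, 100.8]
ee_rot: [179.3, 0.8, -5.9]
force: [-0.5, 0.3, -1.0]
gripper_width: 17.4
```

```bash
python3 - <<'E'
from h import *
np.set_printoptions(precision=1,suppress=True)
c=cams.calibration("wrist");f=cams.grab_frame("wrist")
s=env.state();print(s["ee_pos"],s["ee_rot"],s["force"],s["gripper_width"])
print(delta([528.6,-254.8,80],-6))
cv2.imwrite("pics/q.png",f[130:280,200:360,::-1].repeat(4,0).repeat(4,1))
g=cams.grab_frame("scene"); cv2.imwrite("pics/q2.png",cv2.resize(g[150:240,280:400,::-1],None,fx=5,fy=5,interpolation=cv2.INTER_CUBIC))
E
```

```text
[ 528.4 -254.7  100.7] [179.3   0.8  -5.9] [ 0.   0.7 -0.2] 16.930980038912548
d=[ 0.5 -0.1 20.7] spin=0.002 (pos [ 528.4 -254.7  100.7] yaw -5.9 t=23.60)
```

View pics/q.png

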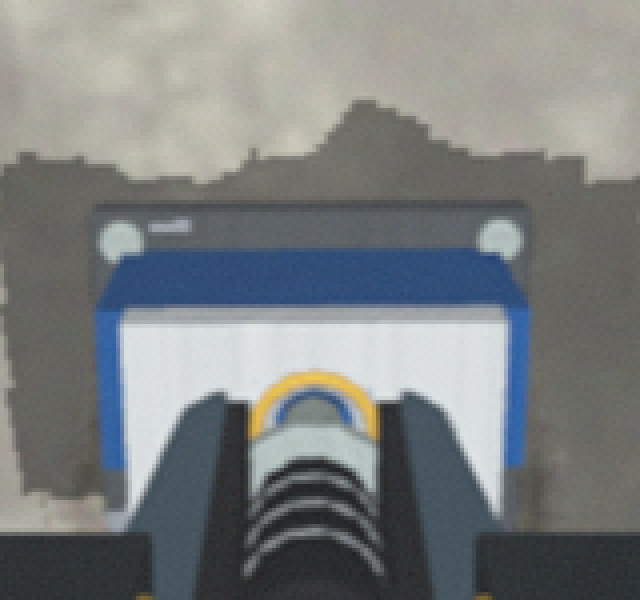

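View pics/q2.png

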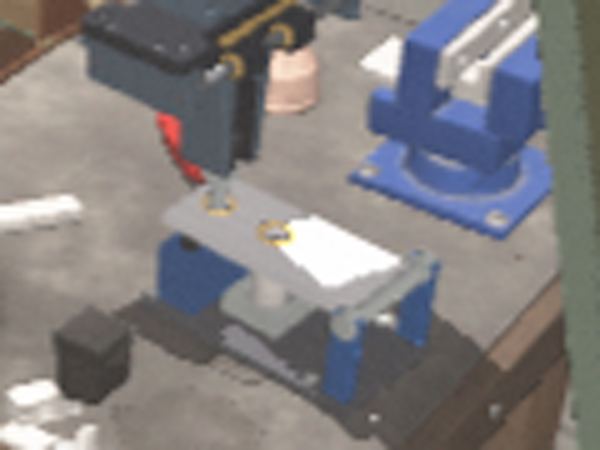

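apply_moves(plan=[{"jaw":0.95,"delta_pos":[0,0,5],"spin":0},{"jaw":0.95,"delta_pos":[0.2,0,10],"spin":0},{"jaw":0.95,"delta_pos":[0.3,0,15],"spin":0},{"jaw":0.95,"delta_pos":[0.4,0,20],"spin":0},{"jaw":0.95,"delta_pos":[0.4,0,23],"spin":0},{"jaw":0.95,"delta_pos":[0.4,0,25],"spin":0},{"jaw":0.95,"delta_pos":[0.4,0,27],"spin":0},{"jaw":0.95,"delta_pos":[0.4,0,27],"spin":0}])

```text
time_s: 24.65
ee_pos: [528.6, -255.0, 74.4]
ee_rot: [179.3, 0.7, -5.9]
force: [-0.7, 1.3, 3.9]
gripper_width: 16.7
```

apply_moves(squeeze=55, plan=[{"jaw":1.0,"delta_pos":[0,0,1],"spin":0},{"jaw":1.0,"delta_pos":[0,0,1],"spin":0},{"jaw":1.0,"delta_pos":[0,0,2],"spin":0},{"jaw":1.0,"delta_pos":[0,0,2],"spin":0},{"jaw":1.0,"delta_pos":[0,0,3],"spin":0},{"jaw":1.0,"delta_pos":[0,0,3],"spin":0},{"jaw":1.0,"delta_pos":[0,0,3],"spin":0},{"jaw":1.0,"delta_pos":[0,0,3],"spin":0}])

```text
time_s: 25.65
ee_pos: [528.7, -255.1, 73.9]
ee_rot: [179.3, 0.7, -5.9]
force: [-4.2, 2.6, 16.0]
gripper_width: 16.8
```

```bash
python3 - <<'E'
from h import *
np.set_printoptions(precision=1,suppress=True)
c=cams.calibration("wrist");f=cams.grab_frame("wrist")
s=env.state();print(s["ee_pos"],s["ee_rot"],s["force"],s["gripper_width"],s["time_s"])
cv2.imwrite("pics/r.png",f[130:280,200:360,::-1].repeat(4,0).repeat(4,1))
g=cams.grab_frame("scene"); cv2.imwrite("pics/r2.png",cv2.resize(g[150:240,280:400,::-1],None,fx=5,fy=5,interpolation=cv2.INTER_CUBIC))
E
```

```text
[ 528.7 -255.1   73.8] [179.3   0.7  -5.9] [-3.8  2.9 15.5] 17.0307147323428 25.7
```

View pics/r.png

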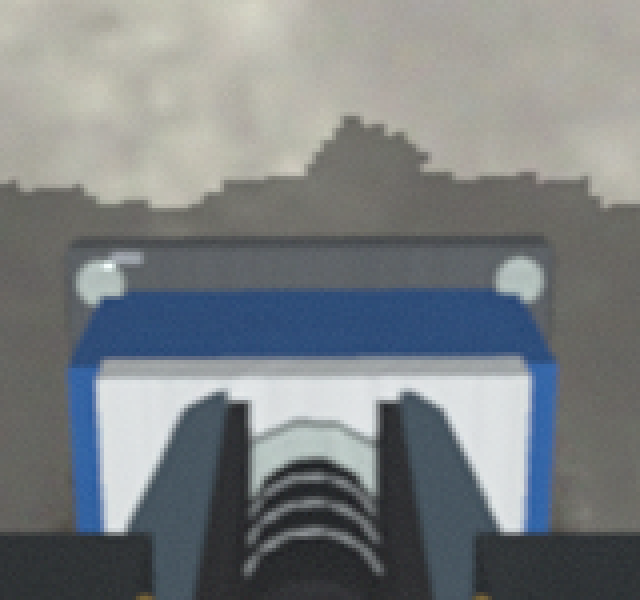

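View pics/r2.png

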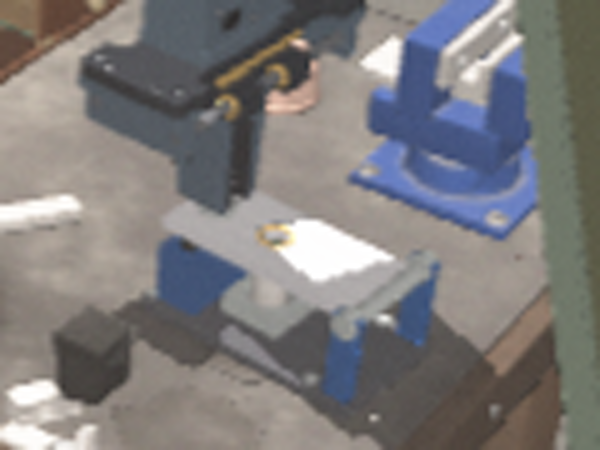

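apply_moves(plan=[{"jaw":1.0,"delta_pos":[0,0,4],"spin":0},{"jaw":1.0,"delta_pos":[0,0,4],"spin":0},{"jaw":1.0,"delta_pos":[0,0,5],"spin":0},{"jaw":1.0,"delta_pos":[0,0,5],"spin":0},{"jaw":1.0,"delta_pos":[0,0,5],"spin":0},{"jaw":1.0,"delta_pos":[0,0,5],"spin":0},{"jaw":1.0,"delta_pos":[0,0,5],"spin":0},{"jaw":1.0,"delta_pos":[0,0,5],"spin":0}])

```text
time_s: 26.75
ee_pos: [528.7, -255.1, 73.4]
ee_rot: [179.3, 0.5, -5.9]
force: [-7.2, 3.7, 27.8]
gripper_width: 16.7
```

```bash
python3 - <<'E'
from h import *
np.set_printoptions(precision=2,suppress=True)
c=cams.calibration("wrist");f=cams.grab_frame("wrist")
s=env.state();print(s["ee_pos"],s["ee_rot"],s["force"],s["gripper_width"],s["time_s"])
cv2.imwrite("pics/s.png",f[130:280,200:360,::-1].repeat(4,0).repeat(4,1))
# leaf angle from wrist: leaf tip corners
a=np.radians(173.9); u=np.array([np.cos(a),np.sin(a)]);v=np.array([-u[1],u[0]]);h=np.array([482.9,-249.8])+80*u
for th in (0,0.012,0.025,.04):
    pt=lambda r,y,d:[*(h-u*(r*np.cos(th)-d*np.sin(th))+v*y),62+r*np.sin(th)+d*np.cos(th)]
    P=[pt(144,-31,4),pt(144,31,4),pt(144,-31,-4),pt(144,31,-4)]
    print(th,((proj("wrist",P,c)-[200,130]+.5)*4-.5).ravel())
P=[[*(h-u*140+v*y),50] for y in(-38,38)]; print("bolster far corners",((proj("wrist",P,c)-[200,130]+.5)*4-.5).ravel())
E
```

```text
[ 528.79 -255.13   73.48] [179.27   0.53  -5.92] [-7.44  4.88 27.57] 16.607790134563903 26.8
0 [ 97.77 373.67 532.29 372.86 105.4  354.7  523.13 354.01]
0.012 [ 96.06 378.35 534.34 377.52 103.79 358.43 525.06 357.71]
0.025 [ 94.18 383.67 536.59 382.81 102.03 362.7  527.18 361.95]
0.04 [ 91.98 390.14 539.23 389.24  99.95 367.91 529.67 367.14]
bolster far corners [ 68.2  361.69 558.36 360.84]
```

View pics/s.png

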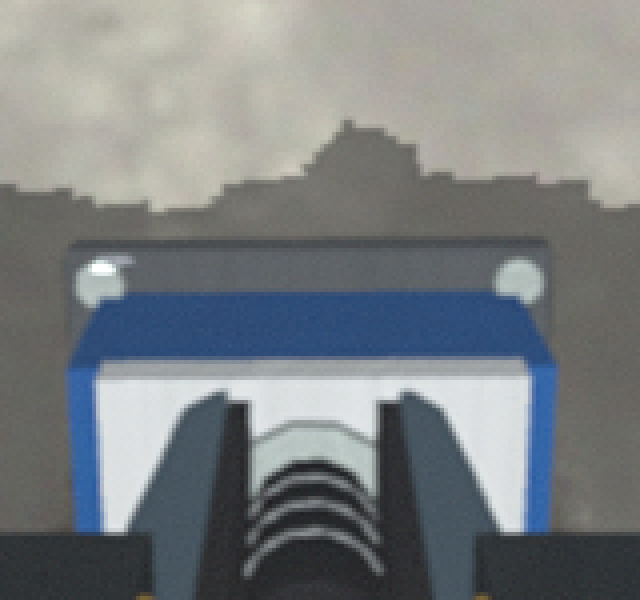

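```bash
python3 -c "
from h import *
print(env.job_done()); s=env.state(); print(s['time_s'],s['force'],s['ee_pos'],s['gripper_width'])"
```

```text
the job is handed in; nothing more can be done
None
the job is handed in; nothing more can be done
```

I completed every step and handed the job in at about 26.8 s. The hand-in gives no verdict, so success is judged from my last checks only.

- **Stubs:** The green stub stands seated in the jig socket and the red stub stands in the reject tin. I saw the red one there before going for the pin and did not look again. One picture put the top of the green stub about 3 mm off the socket centre, but the arm was still moving then. Other pictures show it upright in the block.
- **Leaf:** I pushed it over from behind with closed fingers and let it come down on its buffers, at about 0.02 rad. With the pin pressed in, it measures about 0 to 0.003 rad in the wrist picture, against the 0.012 limit.
- **Pin:** It is still gripped (55 N set, 16.6 mm finger opening) and pressed down with about 27.5 N at the wrist.
    - **Stop:** The last two presses lowered the tool only about 0.5 mm each while the force rose by about 12 N each, so it is against a hard stop.
    - **Position:** The tip works out to be within about 1 mm of the hole axis. It sits about 18 mm down in the bolster, against the 14 mm required.
- **Side load:** About 7 N in x and 5 N in y remained on the wrist at the end.
- **Camera disagreement:** The scene and top cameras put objects up to about 5 mm from where the wrist camera did. I used the wrist camera for all grasps and fits, and all of them went in.
- **Bystanders:** I planned the moves clear of all four and touched none that I noticed, but I did not measure them at the end.

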